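# Dock the soak jar and load the handpiece sleeves

### The job

Gently set the amber narrow-necked soak jar upright in the bay of the soak dock, so that its foot holds the dock's hinged presence lever down. Then feed the three chrome sleeves from the stand through the jar's neck, one after another, leaving the jar docked and standing, and do not disturb the red bite block or the white tooth model.

Things in the scene. Friction and masses are not known exactly. Their poses are not given: they have to be found in the camera images.
- jar_center (a point): Open amber glass soak jar, 150 mm tall, 0.28 to 0.52 kg, empty. Body 96 mm in diameter up to 86 mm, shoulder to 104 mm, then a straight neck 42 mm in outer and 34 mm in inner diameter up to the rim at 150 mm; inside, the bottom rises to a cone 18 mm high, so sleeves tip aside. The neck can be gripped from above. The point is on its axis, 75 mm above its underside and 75 mm below the rim; z is its axis.
- bay (a point): Centre of the soak dock's bay, on the top of its floor, 12 mm above the cart top: where the middle of the jar's foot belongs. The bay is 110 mm wide (y) between two fences and open towards -x, the robot's side; two short fences close its back 55 mm from the point on +x, with a gap between them for the lever. Fences stand 12 mm above the floor. Axes: x to the back, y left, z up.
- lever (a joint): Sprung presence lever of the dock, a steel tongue 16 mm wide and 47 mm long, hinged at the back (83 mm behind the bay point, at floor level). Its free end slopes up to 12 mm above the floor, 37 mm behind the bay point, under the rear edge of a docked jar's foot. 0 rad = up, about 0.25 = pressed flush with the floor; under 1 N at the tip holds it down, so the jar's weight is ample.
- sleeve1_center (a point): Chrome handpiece sleeve, round, 16 mm in diameter and 60 mm long, about 45 g, with a domed top and dark knurl rings on its lower half; all three are alike. It stands in a well of the stand, reaching 48 mm above the stand's top (70 mm above the cart top). The point is its centre, half-way up; z is its long axis.
- sleeve2_center (a point): Chrome handpiece sleeve, round, 16 mm in diameter and 60 mm long, about 45 g, with a domed top and dark knurl rings on its lower half; all three are alike. It stands in a well of the stand, reaching 48 mm above the stand's top (70 mm above the cart top). The point is its centre, half-way up; z is its long axis.
- sleeve3_center (a point): Chrome handpiece sleeve, round, 16 mm in diameter and 60 mm long, about 45 g, with a domed top and dark knurl rings on its lower half; all three are alike. It stands in a well of the stand, reaching 48 mm above the stand's top (70 mm above the cart top). The point is its centre, half-way up; z is its long axis.
- stand: Fixed aluminium block 56 mm (x) by 156 mm (y) by 22 mm tall with three wells in a row along its y axis (roughly along world x), 50 mm apart, each 20 mm across and 12 mm deep; one sleeve stands in each. The origin is the centre of its underside on the cart top.
- bite_block: Bystander: red rubber bite block, a stepped wedge 45 x 28 x 26 mm. The origin is the centre of its underside.
- model: Bystander: white resin tooth model, 52 x 62 x 29 mm, loose on the cart between robot and dock. The origin is the centre of its underside.
- dock: The fixed, low, grey-and-white soak dock as a whole, with a housing 55 mm tall at its back (89 to 164 mm behind the bay point). The origin is on the cart top, straight below the bay point.
- jar: The same soak jar; the origin is the centre of its underside.

How it is judged:
By the outcome, as a careful person would: the job done as asked, in the order asked, and still so for the second after the job is handed in, with the robot touching nothing.
It also fails if it takes over 72 s, if anything falls off the work surface, if the arm or the gripper's body presses on something with over 40 N, if the wrist force passes 120 N, or if a joint passes its speed limit or range.

### The arm

A 7-joint arm with a two-finger parallel gripper is mounted at the origin on the work surface. World frame = base frame: x ahead of the robot, y to its left, z up, the work surface at z = 0. Lengths are in mm, angles in rad, forces in N, time in s.
With the tool pointing down it reaches from about 425 to 1025 mm from the base axis. Payload 9.4 kg.
Tool frame: the origin (TCP) lies on the centre line of the jaws, within the pads' length; the fingertips stand 17 mm ahead of it and the grasp point (between the pads) lies 2 mm behind it; z points along the fingers, x is the direction in which the jaws open and shut, and the axes are right-handed (so a half turn about z gives the same grasp; the last joint's range is limited). The gripper opens to 85 mm and grips with 20 to 120 N. Pads are 22 mm wide; open, the fingers measure 114 mm over their backs; the gripper's body (76 mm by 85 mm) begins 54 mm behind the grasp point. The pads swing forward as they close: fully open they stand 13 mm farther back than shut.
Start: joints at [-1.241, 0.599, -0.003, 1.599, 0.002, 0.943, -0.08], TCP at [286.866, 665.832, 248.275] pointing down, gripper open.
Joint ranges: [-2.57, 2.57], [-0.35, 1.97], [-1.29, 1.29], [0.11, 2.56], [-1.05, 4.19], [0.11, 1.86], [-2.63, 2.63]. Speed limits (rad/s): [2.22, 2.22, 3.01, 3.01, 3.14, 3.14, 3.14].

### API

Orientations are given as a unit quaternion [x, y, z, w].
In Python, from station import observe, read_camera, workorder gives the robot as it stands.
- The arm moves only by the tool move_arm, never from a script. Its argument "motion" is a list of rows, each an object with "jaw": the gripper's target within -1 to 1 (shut at 1, half-way at 0, fully open at -1); "delta_pos": the shift along the tool's x, y, z in cm, a list of three; "yaw": the turn about the tool's z in rad. A call has 1 to 10 rows; each row shifts and turns the pose as measured when the row begins, along the tool's axes as they then stand; what a row does not reach is not made up. A row lasts 1/8 s, in which the tool goes at most 62.5 mm and 10.7 degrees, less where a joint would pass 70% of its speed; a pose out of reach is approached as far as the arm can. A call is refused whole if a number of a shift passes 6.25 or a number of a turn 0.188, either way. A call with a gripper value outside its range is refused whole. The fingers move at their own pace and stop on an object; "squeeze" is the grip in N (left out, the last holds). Time passes only in rows, so rows that do not move let the fingers close. It gives the time, the measured TCP pose, the force and the opening at its end, in the units of the state.
- observe(): the state, without advancing time (a new reading comes with each control period).
- read_camera(name): name is "scene" or "top"; returns a dict with "img" (400x640x3 uint8, blue, green, red), "camera_matrix" (3x3 intrinsics, pixels), "origin" and "rotation" of the camera in the world. Camera axes: x right, y up, looking along -z (the intrinsics and any distortion apply to the point x, -y, -z); pixel columns grow to the right and rows downward; lengths in mm; the calibration is good to about 2 mm. A picture is of the moment at which its call begins. There is no depth.
- workorder.close_job(): hands the job in, once; it reports no verdict.
The state is a dict: "time": time; "joints": joint angles; "dq": joint speeds; "joint_torque": joint torques, N m; "ee_pos": TCP position; "ee_rot": TCP orientation; "ft_force": force on the tool from outside, world axes, zero at the start; "moment": the same for the moment, N m; "finger_gap": finger opening in mm.
Only numpy, scipy, OpenCV 4.12 (cv2) and the standard library are available. Lean on these libraries where they do the work, as an engineer would, in place of code of your own. Each camera call takes 0.05 s, during which the arm holds its last target.

## Working session

There is one attempt and no reset: what is moved stays moved. The work goes in short steps, Python scripts to look and compute and a tool call to move; the robot and the scene stay as the last step left them, time stands still between calls to the robot, and variables do not carry over. Pictures are saved under pics/ and viewed, and the job is handed in when it is done.

Besides the shell and the picture viewer there is one more tool, called after "Emit:" as a command line: name --argument value ..., lists and objects as JSON in quotes. move_arm: Moves the arm, as the interface text tells. Its arguments: {"type":"object","properties":{"motion":{"type":"array","items":{"type":"object","properties":{"jaw":{"type":"number"},"delta_pos":{"type":"array","items":{"type":"number"}},"yaw":{"type":"number"}}}},"squeeze":{"type":"number"}},"required":["motion"]}

```bash
ls; mkdir -p pics; python3 - <<'E'
from station import observe, read_camera
import cv2,json
s=observe()
print(s)
for n in("scene","top"):
    c=read_camera(n); cv2.imwrite(f"pics/{n}0.png",c["img"])
    print(n,c["camera_matrix"],c["origin"],c["rotation"],[k for k in c])
E
```

```text
pics
{'time': 0.0, 'joints': array([-1.24070343,  0.60013991, -0.00255349,  1.60014668,  0.00178126,
        0.94290061, -0.0798296 ]), 'dq': array([-0.00047751, -0.00026598, -0.00105065,  0.0004472 ,  0.00019751,
        0.00017501, -0.0007433 ]), 'joint_torque': array([ 1.02594408e-03, -7.76453447e+01,  1.56569391e+00, -2.58008337e+01,
        1.23809790e-02,  9.01655818e-03, -1.53474566e-07]), 'ee_pos': array([286.68091071, 665.41502408, 247.40009996]), 'ee_rot': array([ 8.35356474e-01,  5.49708039e-01, -6.28737156e-04,  4.88394580e-04]), 'ft_force': array([0.11486776, 1.1321072 , 0.38383063]), 'moment': array([-0.01359818, -0.02622195, -0.01576961]), 'finger_gap': 85.57204410991889}
scene [[489.92847219   0.         325.18437338]
 [  0.         489.92847219 201.321509  ]
 [  0.           0.           1.        ]] [1072.86346914  231.78573555  834.25406339] [0.181094   0.26738549 0.78466191 0.52916504] ['img', 'camera_matrix', 'origin', 'rotation']
top [[378.11082745   0.         314.88484127]
 [  0.         378.11082745 203.2975365 ]
 [  0.           0.           1.        ]] [ 384.42617934   -9.62309381 1027.76041773] [ 0.06317688 -0.04885643 -0.70270704  0.70698271] ['img', 'camera_matrix', 'origin', 'rotation']
```

View pics/scene0.png

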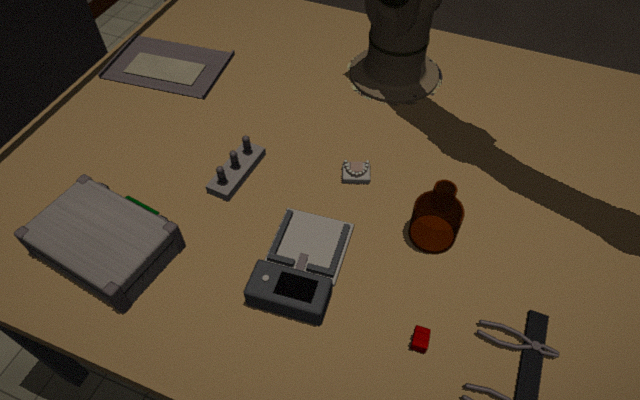

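View pics/top0.png

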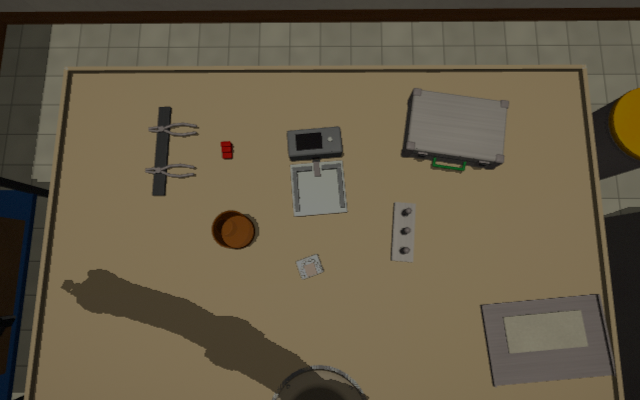

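```bash
python3 - <<'E'
import cv2,numpy as np
a=cv2.imread("pics/scene0.png"); b=cv2.imread("pics/top0.png")
g=lambda i:np.clip(255*(i/255.)**0.6,0,255).astype(np.uint8)
cv2.imwrite("pics/z1.png",np.hstack([cv2.resize(g(a[165:265,385:485]),(400,400),interpolation=2),cv2.resize(g(b[190:270,195:275]),(400,400),interpolation=2)]))
cv2.imwrite("pics/z2.png",np.vstack([cv2.resize(g(a[120:330,195:395]),(500,525),interpolation=2)]))
cv2.imwrite("pics/z3.png",cv2.resize(g(b[120:280,280:430]),(560,597),interpolation=2))
E
```

```text
(no output)
```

View pics/z1.png

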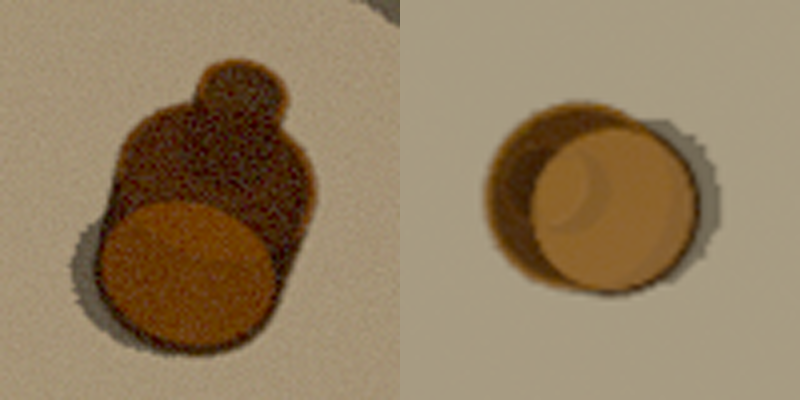

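View pics/z2.png

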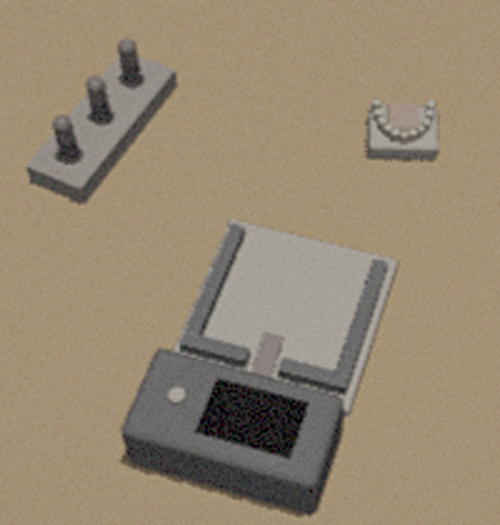

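View pics/z3.png

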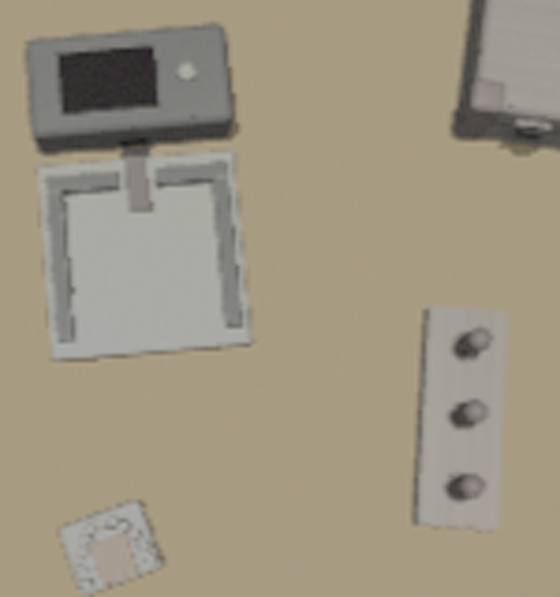

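```bash
cat > h.py <<'E'
import numpy as np,cv2
from scipy.spatial.transform import Rotation as R
from station import observe, read_camera
def P(cam):
    Rw=R.from_quat(cam["rotation"]).as_matrix(); o=np.array(cam["origin"]); K=np.array(cam["camera_matrix"])
    def f(X):
        c=(np.atleast_2d(X)-o)@Rw; c=c*[1,-1,-1]; p=c@K.T; return p[:,:2]/p[:,2:]
    return f
def ray(cam,uv,z):
    Rw=R.from_quat(cam["rotation"]).as_matrix(); o=np.array(cam["origin"]); K=np.array(cam["camera_matrix"])
    d=np.linalg.solve(K,[uv[0],uv[1],1])*[1,-1,-1]; d=Rw@d; return o+d*(z-o[2])/d[2]
def circ(x,y,z,r,n=48):
    t=np.linspace(0,2*np.pi,n,endpoint=False); return np.c_[x+r*np.cos(t),y+r*np.sin(t),0*t+z]
def fill(shape,polys,s=4):
    m=np.zeros((shape[0]*s,shape[1]*s),np.uint8)
    for p in polys:
        h=cv2.convexHull(((p+0.5)*s-0.5).astype(np.float32)).reshape(-1,2)
        cv2.fillConvexPoly(m,np.round(h*16).astype(np.int32),255,shift=4)
    return cv2.resize(m,(shape[1],shape[0]),interpolation=cv2.INTER_AREA)/255.
def box(x,y,yaw,x0,x1,y0,y1,z0,z1):
    p=np.array([[a,b,c] for a in(x0,x1) for b in(y0,y1) for c in(z0,z1)],float)
    c,s=np.cos(yaw),np.sin(yaw); q=p.copy(); q[:,0]=x+c*p[:,0]-s*p[:,1]; q[:,1]=y+s*p[:,0]+c*p[:,1]; return q
def jarpolys(f,x,y,z=0):
    return [f(np.vstack([circ(x,y,z,48),circ(x,y,z+86,48)])),f(np.vstack([circ(x,y,z+86,48),circ(x,y,z+104,21)])),f(np.vstack([circ(x,y,z+104,21),circ(x,y,z+150,21)]))]
def gam(i): return np.clip(255*(i/255.)**0.6,0,255).astype(np.uint8)
E
cat > m1.py <<'E'
from h import *
from scipy.optimize import minimize
cams={n:read_camera(n) for n in("scene","top")}
import pickle; pickle.dump(cams,open("cams0.pkl","wb"))
fs={n:P(cams[n]) for n in cams}
def amber(im):
    h=cv2.cvtColor(cv2.GaussianBlur(im,(3,3),0),cv2.COLOR_BGR2HSV); return h
masks={}
for n,box_ in(("scene",(375,165,480,270)),("top",(200,195,270,265))):
    im=cams[n]["img"]; h=amber(im); m=((h[...,1]>140)).astype(np.uint8)
    k=np.zeros_like(m); x0,y0,x1,y1=box_; k[y0:y1,x0:x1]=m[y0:y1,x0:x1]
    k=cv2.morphologyEx(k,cv2.MORPH_CLOSE,np.ones((5,5))); masks[n]=k; print(n,k.sum())
    cv2.imwrite(f"pics/mask_{n}.png",k*255)
def cost(p,ns=("scene","top")):
    return sum(np.abs(fill((400,640),jarpolys(fs[n],*p))-masks[n]).sum() for n in ns)
for ns in(("scene",),("top",),("scene","top")):
    r=minimize(cost,[ray(cams["top"],(238,231),10)[0],ray(cams["top"],(238,231),10)[1]],args=(ns,),method="Nelder-Mead",options=dict(initial_simplex=None,xatol=.1,fatol=.1))
    print(ns,r.x,r.fun)
for nm,uv,z in(("bay",(318,192),12),("stand",(403,231),22),("model",(309,267),15),("bite",(227,150),13),("fence outer FL",(294,216),12)):
    print(nm,ray(cams["top"],uv,z))
E
python3 m1.py
```

```text
scene 3023
top 1307
('scene',) [471.61150927 223.99920238] 95.13333333333333
('top',) [470.1325366  222.42046772] 67.33725490196079
('scene', 'top') [471.01515089 223.8451101 ] 173.41568627450982
bay [578.17212775   3.36136324  12.        ]
stand [ 471.93547436 -222.76697953   22.        ]
model [375.82717396  25.83066192  15.        ]
bite [696.42500856 258.40659928  13.        ]
fence outer FL [511.74900611  67.97326451  12.        ]
```

```bash
cat > m2.py <<'E'
from h import *
import pickle; cams=pickle.load(open("cams0.pkl","rb"))
for n,(x0,y0,x1,y1) in(("scene",(255,200,365,285)),("top",(282,150,357,225))):
    k=7 if n=="scene" else 8
    im=cv2.resize(gam(cams[n]["img"][y0:y1,x0:x1]),None,fx=k,fy=k,interpolation=cv2.INTER_CUBIC)
    for i in range(x0,x1,10): cv2.putText(im,str(i),(int((i-x0+.5)*k),10),0,.35,(0,0,255)); cv2.line(im,(int((i-x0+.5)*k),12),(int((i-x0+.5)*k),18),(0,0,255))
    for i in range(y0,y1,10): cv2.putText(im,str(i),(0,int((i-y0+.5)*k)),0,.35,(0,0,255)); cv2.line(im,(26,int((i-y0+.5)*k)),(32,int((i-y0+.5)*k)),(0,0,255))
    cv2.imwrite(f"pics/dock_{n}.png",im); print(im.shape)
E
python3 m2.py
```

```text
(595, 770, 3)
(600, 600, 3)
```

View pics/dock_scene.png

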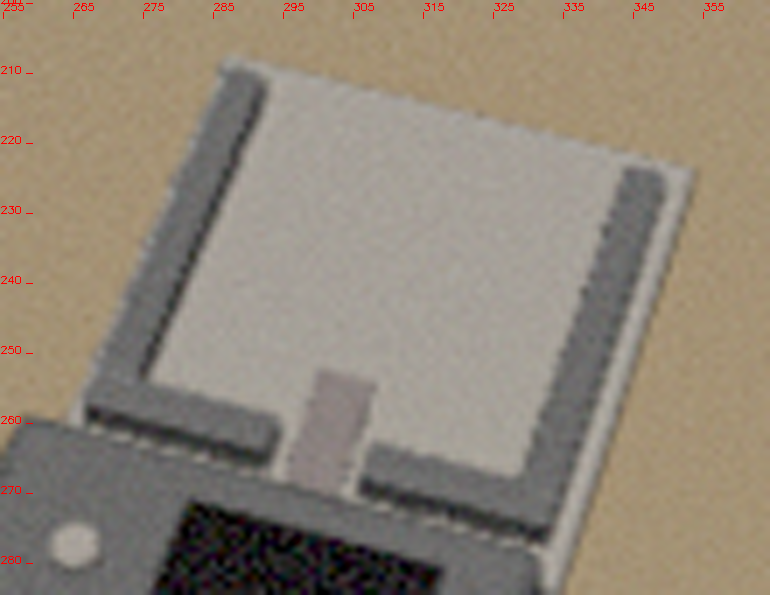

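View pics/dock_top.png

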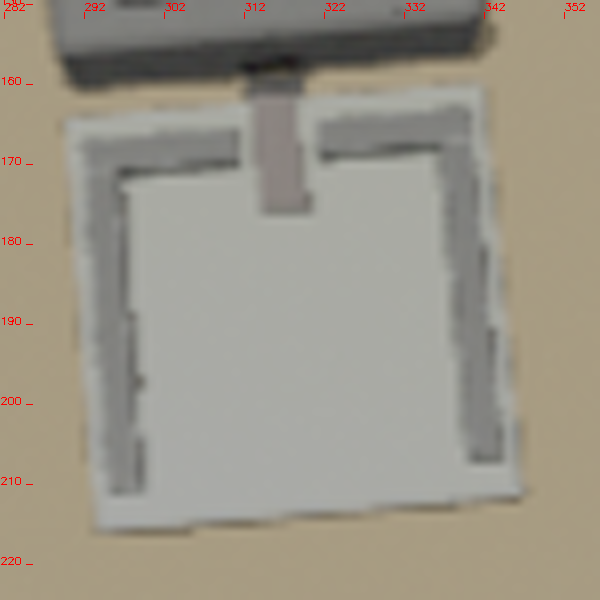

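```bash
cat > m3.py <<'E'
from h import *
from scipy.optimize import least_squares,minimize
import pickle; cams=pickle.load(open("cams0.pkl","rb")); fs={n:P(cams[n]) for n in cams}
for n,l in(("top",(("CL",296,170.7),("CR",336.5,168))),("scene",(("CR",273.9,253.2),("CL",329.5,267.4)))):
    for a,u,v in l: print(n,a,ray(cams[n],(u,v),24))
print("leverbase",ray(cams["top"],(313.8+1.5,176),24))
obs=[("top",(55,55,24),(296,170.7)),("top",(55,-55,24),(336.5,168)),("scene",(55,-55,24),(273.9,253.2)),("scene",(55,55,24),(329.5,267.4))]
def res(p,sub):
    o=[]
    for n,q,uv in obs:
        if n not in sub: continue
        c,s=np.cos(p[2]),np.sin(p[2]); X=[p[0]+c*q[0]-s*q[1],p[1]+s*q[0]+c*q[1],q[2]]
        o+=list(fs[n](X)[0]-uv)
    return np.array(o)
for sub in(("top",),("scene",),("top","scene")):
    r=least_squares(res,[578,3,0],args=(sub,)); print(sub,r.x,np.abs(r.fun).max())
D=r.x
# stand: silhouette
def mk(n,b):
    im=cv2.GaussianBlur(cams[n]["img"],(3,3),0); h=cv2.cvtColor(im,cv2.COLOR_BGR2HSV)
    m=(h[...,1]<60).astype(np.uint8); k=np.zeros_like(m); x0,y0,x1,y1=b; k[y0:y1,x0:x1]=m[y0:y1,x0:x1]
    k=cv2.morphologyEx(k,cv2.MORPH_CLOSE,np.ones((3,3)));k=cv2.morphologyEx(k,cv2.MORPH_OPEN,np.ones((3,3))); return k
M={"scene":mk("scene",(200,130,275,205)),"top":mk("top",(385,195,425,270))}
for n in M: print(n,M[n].sum())
def polys(f,p):
    x,y,t=p; L=[f(box(x,y,t,-28,28,-78,78,0,22))]
    for k in(-50,0,50):
        sx,sy=x-np.sin(t)*k,y+np.cos(t)*k; L.append(f(np.vstack([circ(sx,sy,10,8,16),circ(sx,sy,65,8,16),circ(sx,sy,70,4,16)])))
    return L
def cost(p,ns): p=np.array([p[0],p[1],p[2]/50]); return sum(np.abs(fill((400,640),polys(fs[n],p))-M[n]).sum() for n in ns)
for ns in(("scene",),("top",),("scene","top")):
    r=minimize(cost,[472,-223,1.57*50],args=(ns,),method="Nelder-Mead",options=dict(initial_simplex=np.array([[472,-223,78],[482,-223,78],[472,-213,78],[472,-223,83]]),xatol=.1,fatol=.1)); print(ns,r.x[:2],r.x[2]/50,r.fun)
S=np.array([r.x[0],r.x[1],r.x[2]/50])
for n in("scene","top"):
    im=cv2.resize(gam(cams[n]["img"]),None,fx=4,fy=4,interpolation=cv2.INTER_CUBIC)
    def dr(p,c): cv2.polylines(im,[np.round((cv2.convexHull(p.astype(np.float32)).reshape(-1,2)+.5)*4).astype(int)],True,c,1)
    for p in polys(fs[n],S): dr(p,(0,0,255))
    for p in jarpolys(fs[n],471,223.8): dr(p,(255,0,0))
    c,s=np.cos(D[2]),np.sin(D[2])
    for z in(12,24): dr(fs[n](box(*D,-50,55,-55,55,z,z)),(0,255,0))
    dr(fs[n](box(*D,89,164,-55,55,55,55)),(0,255,0)); dr(fs[n](box(*D,37,83,-8,8,12,12)),(0,255,255))
    if n=="scene": cv2.imwrite("pics/ov_s.png",cv2.resize(im[480:1320,780:1940],(800,580)))
    else: cv2.imwrite("pics/ov_t.png",im[480:1100,1130:1720][:600])
E
python3 m3.py
```

```text
top CL [634.80712103  63.62997793  24.        ]
top CR [642.66640693 -46.81392876  24.        ]
scene CR [646.75646119 -46.01089325  24.        ]
scene CL [635.64865233  65.13245291  24.        ]
leverbase [620.14488754  10.83352669  24.        ]
('top',) [5.83872339e+02 4.50277918e+00 7.10467611e-02] 0.13246976371357277
('scene',) [5.86519645e+02 4.03789972e+00 1.01397797e-01] 0.40964476779225834
('top', 'scene') [5.85497496e+02 4.17504392e+00 8.98436014e-02] 0.9082308664389416
scene 1666
top 1303
('scene',) [ 473.44802505 -224.24700159] 1.5221552082332104 174.4078431372549
('top',) [ 471.53502175 -225.05051604] 1.4929794657681317 59.4470588235294
('scene', 'top') [ 471.26287144 -224.87135541] 1.4986551788844265 238.30588235294118
```

View pics/ov_s.png

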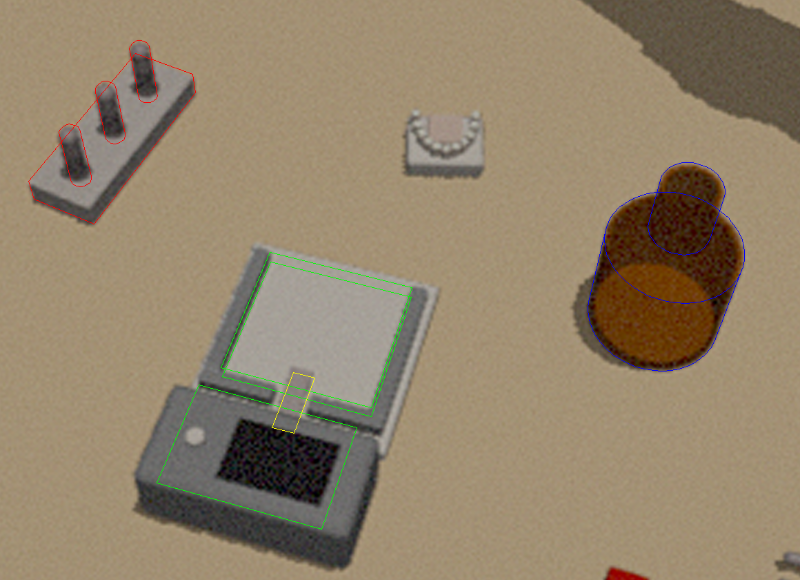

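View pics/ov_t.png

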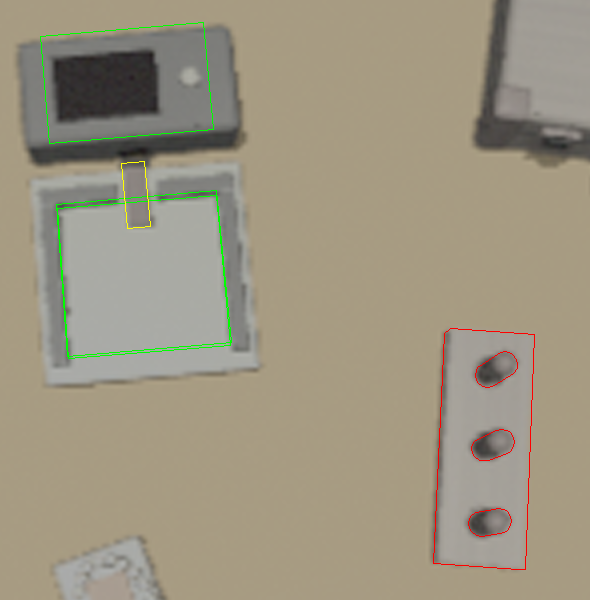

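Emit:
move_arm --motion '[{"yaw":0.166,"jaw":-1},{"yaw":0.166,"jaw":-1},{"yaw":0.166,"jaw":-1},{"yaw":0.166,"jaw":-1},{"yaw":0.166,"jaw":-1},{"yaw":0.166,"jaw":-1},{"yaw":0.166,"jaw":-1},{"jaw":-1}]' --squeeze 40

```text
invalid input
```

Emit:
move_arm --motion '[{"delta_pos":[0,0,0],"yaw":0.166,"jaw":-1},{"delta_pos":[0,0,0],"yaw":0.166,"jaw":-1},{"delta_pos":[0,0,0],"yaw":0.166,"jaw":-1},{"delta_pos":[0,0,0],"yaw":0.166,"jaw":-1},{"delta_pos":[0,0,0],"yaw":0.166,"jaw":-1},{"delta_pos":[0,0,0],"yaw":0.166,"jaw":-1},{"delta_pos":[0,0,0],"yaw":0.166,"jaw":-1}]' --squeeze 40

```text
time: 1.08
ee_pos: [286.6, 664.6, 246.0]
ee_rot: [1.0, -0.018, -0.001, 0.002]
ft_force: [-0.4, -0.2, -0.0]
finger_gap: 85.5
```

Emit:
move_arm --motion '[{"delta_pos":[2.3,5.5,0],"yaw":-0.03,"jaw":-1},{"delta_pos":[2.3,5.5,0],"yaw":0,"jaw":-1},{"delta_pos":[2.3,5.5,0],"yaw":0,"jaw":-1},{"delta_pos":[2.3,5.5,0],"yaw":0,"jaw":-1},{"delta_pos":[2.3,5.5,0],"yaw":0,"jaw":-1},{"delta_pos":[2.3,5.5,0],"yaw":0,"jaw":-1},{"delta_pos":[2.3,5.5,0],"yaw":0,"jaw":-1},{"delta_pos":[0,0,0],"yaw":0,"jaw":-1}]'

```text
time: 2.08
ee_pos: [447.0, 267.7, 245.6]
ee_rot: [1.0, -0.002, -0.0, 0.002]
ft_force: [-0.2, 0.6, 0.2]
finger_gap: 85.6
```

Emit:
move_arm --motion '[{"delta_pos":[2.4,4.4,0],"yaw":0,"jaw":-1},{"delta_pos":[0,0,3.0],"yaw":0,"jaw":-1},{"delta_pos":[0,0,4.0],"yaw":0,"jaw":-1},{"delta_pos":[0,0,3.0],"yaw":0,"jaw":-1},{"delta_pos":[0,0,1.0],"yaw":0,"jaw":-1},{"delta_pos":[0,0,0],"yaw":0,"jaw":-1}]'

```text
time: 2.82
ee_pos: [472.3, 227.3, 133.9]
ee_rot: [1.0, -0.0, 0.001, -0.0]
ft_force: [-0.3, 0.1, 0.6]
finger_gap: 85.1
```

Emit:
move_arm --motion '[{"delta_pos":[-0.1,0.4,0.8],"yaw":0,"jaw":-1},{"delta_pos":[0,0,0],"yaw":0,"jaw":0.0},{"delta_pos":[0,0,0],"yaw":0,"jaw":0.3},{"delta_pos":[0,0,0],"yaw":0,"jaw":0.3},{"delta_pos":[0,0,0],"yaw":0,"jaw":0.3},{"delta_pos":[0,0,0],"yaw":0,"jaw":0.3}]' --squeeze 40

```text
time: 3.58
ee_pos: [471.5, 224.1, 128.4]
ee_rot: [1.0, 0.0, 0.002, -0.002]
ft_force: [-0.6, 0.3, -3.6]
finger_gap: 52.2
```

Emit:
move_arm --motion '[{"delta_pos":[0,0,0],"yaw":0,"jaw":0.5},{"delta_pos":[0,0,0],"yaw":0,"jaw":0.5},{"delta_pos":[0,0,0],"yaw":0,"jaw":0.5},{"delta_pos":[0,0,0],"yaw":0,"jaw":0.5}]'

```text
time: 4.08
ee_pos: [471.5, 224.2, 128.3]
ee_rot: [1.0, 0.0, 0.002, -0.002]
ft_force: [-0.0, 0.1, -2.4]
finger_gap: 51.9
```

```bash
python3 - <<'E'
from h import *
c=read_camera("scene"); t=read_camera("top"); f=P(c); g=P(t)
a=c["img"];b=t["img"]
cv2.imwrite("pics/g1.png",np.hstack([cv2.resize(gam(a[130:270,370:510]),(400,400),interpolation=2),cv2.resize(gam(b[180:280,185:285]),(400,400),interpolation=2)]))
E
```

```text
(no output)
```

View pics/g1.png

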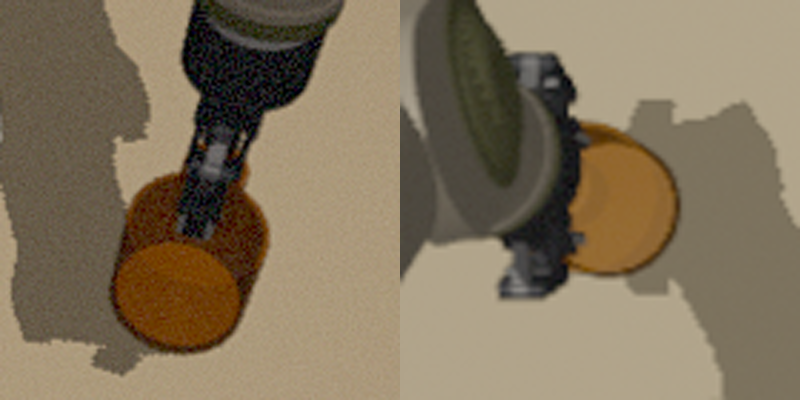

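Emit:
move_arm --motion '[{"delta_pos":[0,0,-0.4],"yaw":0,"jaw":0.5},{"delta_pos":[0,0,-0.4],"yaw":0,"jaw":0.5},{"delta_pos":[0,0,-0.4],"yaw":0,"jaw":0.5},{"delta_pos":[0,0,0],"yaw":0,"jaw":0.5}]'

```text
time: 4.68
ee_pos: [471.4, 223.9, 141.1]
ee_rot: [1.0, 0.0, 0.002, -0.001]
ft_force: [0.1, -0.6, -4.6]
finger_gap: 51.7
```

```bash
python3 - <<'E'
from h import *
c=read_camera("scene"); t=read_camera("top"); f=P(c); g=P(t)
a=c["img"];b=t["img"]
cv2.imwrite("pics/g2.png",np.hstack([cv2.resize(gam(a[130:270,370:510]),(400,400),interpolation=2),cv2.resize(gam(b[180:280,185:285]),(400,400),interpolation=2)]))
print(observe())
E
```

```text
{'time': 4.775, 'joints': array([-0.72747045,  0.52988396,  0.24995245,  2.1727446 , -0.28417751,
        0.46394908, -0.25552139]), 'dq': array([ 0.00052321,  0.00505415, -0.00146439,  0.00165887, -0.0005341 ,
       -0.0057046 , -0.00025498]), 'joint_torque': array([-1.49918895e-02, -6.08708167e+01,  4.96869028e+00, -1.46836093e+01,
        9.10175237e-03, -9.40054539e-03, -6.31373841e-03]), 'ee_pos': array([471.25745738, 223.91501926, 140.84248201]), 'ee_rot': array([ 9.99997069e-01,  1.19517516e-04,  1.99286919e-03, -1.36943750e-03]), 'ft_force': array([-1.24473687, -0.60498274, -4.25913139]), 'moment': array([-0.07953468, -0.02277894, -0.01741201]), 'finger_gap': 51.5744617865452}
```

View pics/g2.png

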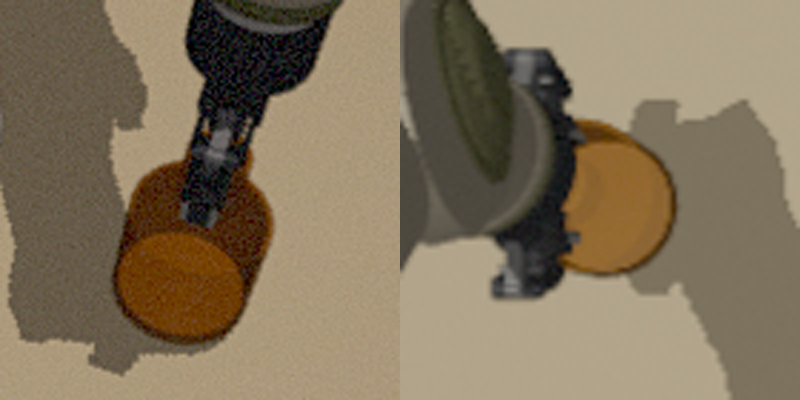

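Emit:
move_arm --motion '[{"delta_pos":[0,0,-1.5],"yaw":0,"jaw":0.5},{"delta_pos":[0,0,-2.5],"yaw":0,"jaw":0.5},{"delta_pos":[0,0,-1.5],"yaw":0,"jaw":0.5},{"delta_pos":[1.0,1.9,0],"yaw":0,"jaw":0.5},{"delta_pos":[1.9,3.7,0],"yaw":0,"jaw":0.5},{"delta_pos":[1.9,3.7,0],"yaw":0,"jaw":0.5},{"delta_pos":[1.9,3.7,0],"yaw":0,"jaw":0.5},{"delta_pos":[1.9,3.7,0],"yaw":0,"jaw":0.5},{"delta_pos":[1.5,3.0,0],"yaw":0,"jaw":0.5},{"delta_pos":[0,0,0],"yaw":0,"jaw":0.5}]'

```text
time: 6.02
ee_pos: [575.7, 20.9, 205.6]
ee_rot: [1.0, 0.001, 0.004, -0.002]
ft_force: [-1.1, -0.8, -3.5]
finger_gap: 52.0
```

Emit:
move_arm --motion '[{"delta_pos":[0.6,1.1,1.0],"yaw":0,"jaw":0.5},{"delta_pos":[0.3,0.6,2.0],"yaw":0,"jaw":0.5},{"delta_pos":[0.0,0.0,1.0],"yaw":0,"jaw":0.5},{"delta_pos":[0,0,0],"yaw":0,"jaw":0.5}]'

```text
time: 6.52
ee_pos: [584.8, 5.4, 164.4]
ee_rot: [1.0, 0.003, 0.004, -0.002]
ft_force: [0.3, -0.5, -3.4]
finger_gap: 51.6
```

```bash
cat > look.py <<'E'
import sys
from h import *
tag,jx,jy,jz=sys.argv[1],*map(float,sys.argv[2:5])
out=[]
for n,(x0,y0,x1,y1) in(("scene",(230,140,370,300)),("top",(270,120,370,234))):
    c=read_camera(n); f=P(c); im=cv2.resize(gam(c["img"]),None,fx=4,fy=4,interpolation=cv2.INTER_CUBIC)
    raw=im.copy()
    for p in jarpolys(f,jx,jy,jz): cv2.polylines(im,[np.round((cv2.convexHull(p.astype(np.float32)).reshape(-1,2)+.5)*4).astype(int)],True,(255,0,0),1)
    k=[i[y0*4:y1*4,x0*4:x1*4] for i in(raw,im)]
    out.append(cv2.resize(k[1],(400,int(400*(y1-y0)/(x1-x0)))))
h=min(o.shape[0] for o in out)
cv2.imwrite(f"pics/{tag}.png",np.hstack([o[:h] for o in out])); s=observe(); print(s["time"],s["ee_pos"],s["ft_force"],s["moment"],s["finger_gap"])
E
python3 look.py l1 585 4.3 35
```

```text
6.625 [585.31858551   5.21798026 165.31427699] [-0.05022554 -0.16845763 -3.70521793] [-0.05726939 -0.0005651  -0.01902689] 51.82603911662018
```

View pics/l1.png

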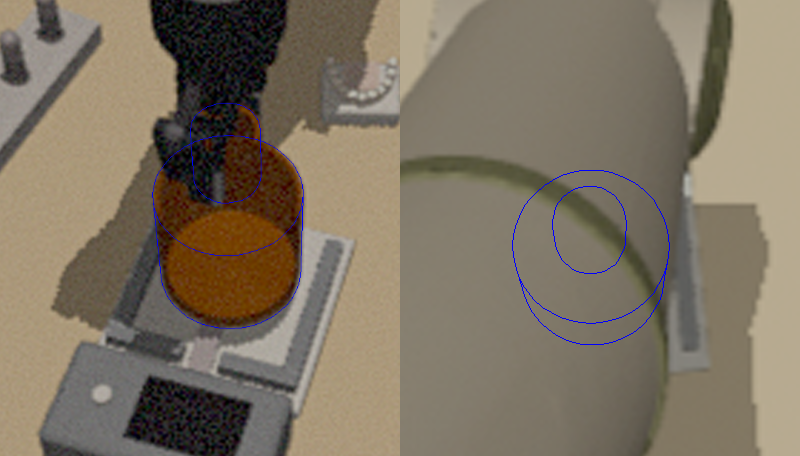

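Emit:
move_arm --motion '[{"delta_pos":[0,0.05,0.7],"yaw":0,"jaw":0.5},{"delta_pos":[0,0.05,0.7],"yaw":0,"jaw":0.5},{"delta_pos":[0,0,0.5],"yaw":0,"jaw":0.5},{"delta_pos":[0,0,0],"yaw":0,"jaw":0.5}]'

```text
time: 7.12
ee_pos: [585.9, 5.0, 146.0]
ee_rot: [1.0, 0.003, 0.005, -0.002]
ft_force: [-0.1, 1.2, -2.7]
finger_gap: 52.1
```

Emit:
move_arm --motion '[{"delta_pos":[-0.05,0,0.2],"yaw":0,"jaw":0.5},{"delta_pos":[-0.05,0,0.2],"yaw":0,"jaw":0.5},{"delta_pos":[0,0,0],"yaw":0,"jaw":0.5}]'

```text
time: 7.5
ee_pos: [585.2, 4.9, 142.0]
ee_rot: [1.0, 0.003, 0.006, -0.002]
ft_force: [0.1, 0.1, -4.1]
finger_gap: 51.9
```

Emit:
move_arm --motion '[{"delta_pos":[0,0,0.1],"yaw":0,"jaw":0.5},{"delta_pos":[0,0,0.1],"yaw":0,"jaw":0.5}]'

```text
time: 7.75
ee_pos: [585.4, 5.3, 140.3]
ee_rot: [1.0, 0.003, 0.006, -0.003]
ft_force: [-0.8, 3.7, 5.0]
finger_gap: 51.9
```

Emit:
move_arm --motion '[{"delta_pos":[0,0,-0.05],"yaw":0,"jaw":0.5},{"delta_pos":[0,0,0],"yaw":0,"jaw":0.5}]'

```text
time: 8.0
ee_pos: [585.4, 5.2, 140.8]
ee_rot: [1.0, 0.003, 0.006, -0.003]
ft_force: [1.0, 0.2, -4.2]
finger_gap: 52.2
```

```bash
python3 look.py l2 585 4.3 12
```

```text
8.1 [585.35416904   5.21683175 140.79711613] [ 0.42979057 -0.78416655 -3.03734812] [-0.02549393  0.10068777 -0.05179927] 51.966788503563066
```

View pics/l2.png

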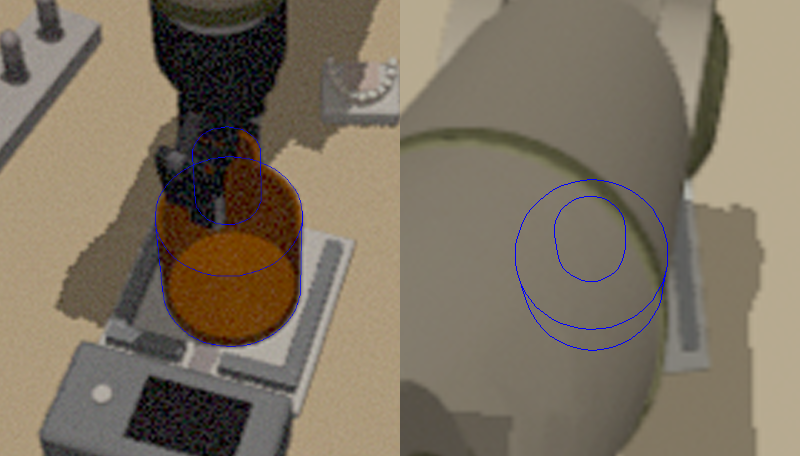

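Emit:
move_arm --motion '[{"delta_pos":[0,0,0.07],"yaw":0,"jaw":0.5},{"delta_pos":[0,0,0],"yaw":0,"jaw":0.5}]'

```text
time: 8.35
ee_pos: [585.5, 5.6, 140.4]
ee_rot: [1.0, 0.003, 0.006, -0.003]
ft_force: [-0.3, 0.3, -1.5]
finger_gap: 52.3
```

Nearly fully supported; open the jaws gradually.

Emit:
move_arm --motion '[{"delta_pos":[0,0,0.03],"yaw":0,"jaw":-0.3},{"delta_pos":[0,0,0],"yaw":0,"jaw":-0.5},{"delta_pos":[0,0,0],"yaw":0,"jaw":-0.8},{"delta_pos":[0,0,0],"yaw":0,"jaw":-1},{"delta_pos":[0,0,0],"yaw":0,"jaw":-1},{"delta_pos":[0,0,0],"yaw":0,"jaw":-1}]'

```text
time: 9.1
ee_pos: [586.4, 5.1, 140.6]
ee_rot: [1.0, 0.003, 0.007, -0.003]
ft_force: [-0.2, 0.5, -0.1]
finger_gap: 85.5
```

Emit:
move_arm --motion '[{"delta_pos":[0,0,-1.5],"yaw":0,"jaw":-1},{"delta_pos":[0,0,-3],"yaw":0,"jaw":-1},{"delta_pos":[0,0,-3],"yaw":0.18,"jaw":-1},{"delta_pos":[0,0,-3],"yaw":0.18,"jaw":-1},{"delta_pos":[0,0,-1],"yaw":0.18,"jaw":-1},{"delta_pos":[0,0,0],"yaw":0.18,"jaw":-1},{"delta_pos":[0,0,0],"yaw":0.18,"jaw":-1},{"delta_pos":[0,0,0],"yaw":0.18,"jaw":-1},{"delta_pos":[0,0,0],"yaw":0.18,"jaw":-0.3},{"delta_pos":[0,0,0],"yaw":0.18,"jaw":-0.3}]'

```text
time: 10.35
ee_pos: [584.7, 4.1, 269.8]
ee_rot: [0.738, -0.675, 0.004, -0.012]
ft_force: [-0.3, 0.2, -0.7]
finger_gap: 55.5
```

```bash
python3 look.py l3 585 4.3 12; python3 -c "
from h import *
s=observe();q=s['ee_rot'];print(q,R.from_quat(q).as_matrix())"
```

```text
10.45 [584.76018352   4.34076502 269.43008367] [ 0.82594116  0.11049344 -0.85044495] [-0.02403345  0.0273327  -0.00703049] 55.3400812481556
[ 0.73956282 -0.67298271  0.00399063 -0.01118828] [[ 0.09415669 -0.99533669  0.02096167]
 [-0.99551528 -0.09393818  0.01117762]
 [-0.0091564  -0.02192011 -0.99971779]]
```

View pics/l3.png

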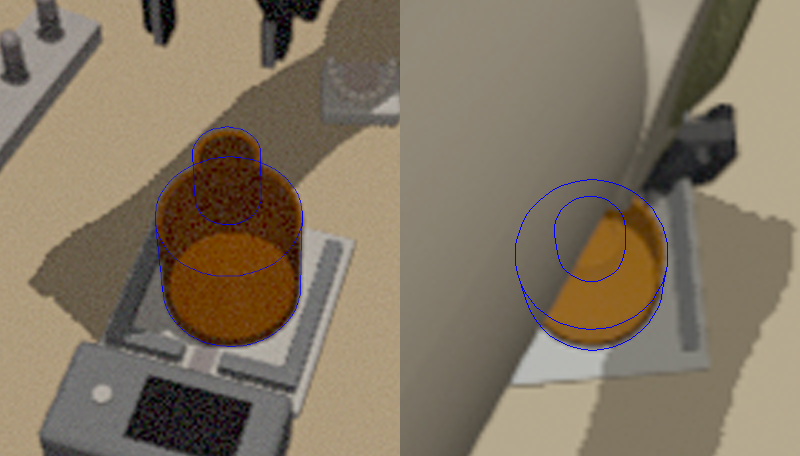

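```bash
cat > d.py <<'E'
import sys
from h import *
s=observe(); M=R.from_quat(s["ee_rot"]).as_matrix()
for a in sys.argv[1:]:
    t=np.array(eval(a),float); d=M.T@(t-s["ee_pos"]); print(a,"tool delta cm",np.round(d/10,2))
print("phi+pi/2",np.arctan2(M[1,0],M[0,0])+np.pi/2,"tilt",M[:,2].round(4),s["ee_pos"].round(1),s["time"])
E
cat > fitjar.py <<'E'
from h import *
from scipy.optimize import minimize
c=read_camera("scene"); f=P(c); h=cv2.cvtColor(cv2.GaussianBlur(c["img"],(3,3),0),cv2.COLOR_BGR2HSV)
m=(h[...,1]>140).astype(np.uint8);k=np.zeros_like(m);k[160:270,255:350]=m[160:270,255:350]
k=cv2.morphologyEx(k,cv2.MORPH_CLOSE,np.ones((5,5)))
r=minimize(lambda p:np.abs(fill((400,640),jarpolys(f,p[0],p[1],12))-k).sum(),[585,5],method="Nelder-Mead",options=dict(xatol=.1,fatol=.1)); print(r.x,r.fun,k.sum())
E
python3 fitjar.py; python3 d.py "[522.5,-228,262]" "[584,4,262]"
```

```text
[584.7630043    5.07120323] 125.4156862745098 3011
[522.5,-228,262] tool delta cm [22.5   8.51  0.34]
[584,4,262] tool delta cm [0.03 0.09 0.73]
phi+pi/2 0.09951147906268432 tilt [ 0.0209  0.011  -0.9997] [584.8   4.3 269.3] 10.5
```

Emit:
move_arm --motion '[{"delta_pos":[3.5,1.3,0],"yaw":0,"jaw":-0.3},{"delta_pos":[4.8,1.8,0],"yaw":0,"jaw":-0.3},{"delta_pos":[4.8,1.8,0],"yaw":0,"jaw":-0.3},{"delta_pos":[4.8,1.8,0],"yaw":0,"jaw":-0.3},{"delta_pos":[4.5,1.8,0],"yaw":0,"jaw":-0.3},{"delta_pos":[0,0,0],"yaw":0.09,"jaw":-0.3},{"delta_pos":[0,0,0],"yaw":0,"jaw":-0.3}]'

```text
time: 11.38
ee_pos: [523.9, -234.7, 268.5]
ee_rot: [0.722, -0.691, 0.005, -0.013]
ft_force: [0.3, 0.2, -0.6]
finger_gap: 55.3
```

```bash
python3 d.py "[522.5,-228,110]" "[522.5,-228,62]"; cat > lk2.py <<'E'
import sys
from h import *
tag=sys.argv[1]; pts=[eval(a) for a in sys.argv[2:]]
out=[]
for n,(x0,y0,x1,y1) in(("scene",(190,100,300,210)),("top",(360,170,450,260))):
    c=read_camera(n); f=P(c); im=cv2.resize(gam(c["img"]),None,fx=4,fy=4,interpolation=cv2.INTER_CUBIC)
    for x,y,z in pts:
        p=f(np.vstack([circ(x,y,z-30,8,16),circ(x,y,z+25,8,16),circ(x,y,z+30,4,16)]))
        cv2.polylines(im,[np.round((cv2.convexHull(p.astype(np.float32)).reshape(-1,2)+.5)*4).astype(int)],True,(0,0,255),1)
    out.append(cv2.resize(im[y0*4:y1*4,x0*4:x1*4],(400,400)))
cv2.imwrite(f"pics/{tag}.png",np.hstack(out))
E
python3 lk2.py s1 "[522.5,-228,40]" "[472.7,-224.6,40]" "[422.8,-221.3,40]"
```

```text
[522.5,-228,110] tool delta cm [-0.5   0.52 15.84]
[522.5,-228,62] tool delta cm [-0.45  0.64 20.64]
phi+pi/2 0.0441934235215673 tilt [ 0.0252  0.012  -0.9996] [ 523.9 -234.7  268.5] 11.375
```

View pics/s1.png

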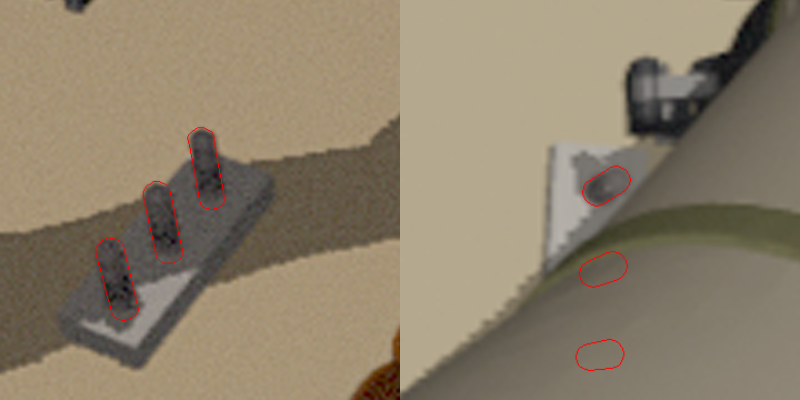

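Emit:
move_arm --motion '[{"delta_pos":[-0.5,0.5,3],"yaw":0.04,"jaw":-0.3},{"delta_pos":[0,0,5],"yaw":0,"jaw":-0.3},{"delta_pos":[0,0,5],"yaw":0,"jaw":-0.3},{"delta_pos":[0,0,2.5],"yaw":0,"jaw":-0.3},{"delta_pos":[0,0,0],"yaw":0,"jaw":-0.3}]'

```text
time: 12.1
ee_pos: [526.8, -222.3, 110.6]
ee_rot: [0.717, -0.697, 0.006, -0.015]
ft_force: [0.3, -0.9, 0.6]
finger_gap: 55.6
```

```bash
python3 d.py "[522.5,-228,62]"; python3 lk2.py s2 "[522.5,-228,40]" "[472.7,-224.6,40]" "[422.8,-221.3,40]"
```

```text
[522.5,-228,62] tool delta cm [0.62 0.59 4.84]
phi+pi/2 0.028641951548623812 tilt [ 0.0293  0.0137 -0.9995] [ 526.8 -222.3  110.6] 12.1
```

View pics/s2.png

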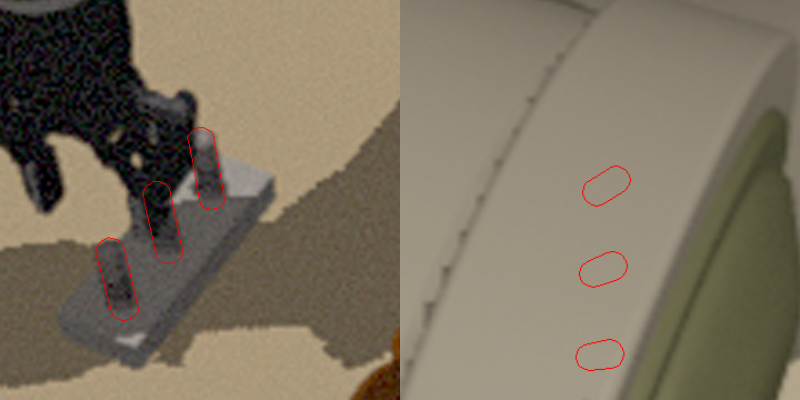

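Emit:
move_arm --motion '[{"delta_pos":[0.6,0.6,0.5],"yaw":0.02,"jaw":-0.3},{"delta_pos":[0,0,2.0],"yaw":0,"jaw":-0.3},{"delta_pos":[0,0,2.0],"yaw":0,"jaw":-0.3},{"delta_pos":[0,0,0.3],"yaw":0,"jaw":-0.1}]'

```text
time: 12.7
ee_pos: [525.0, -230.7, 67.9]
ee_rot: [0.709, -0.705, 0.011, -0.017]
ft_force: [0.2, -0.8, 1.0]
finger_gap: 47.0
```

```bash
python3 d.py "[522.5,-228,62]"; python3 lk2.py s3 "[522.5,-228,40]" "[472.7,-224.6,40]" "[422.8,-221.3,40]"
```

```text
[522.5,-228,62] tool delta cm [-0.27  0.28  0.58]
phi+pi/2 0.00697374393100092 tilt [ 0.0401  0.0091 -0.9992] [ 525.  -230.7   67.9] 12.7
```

View pics/s3.png

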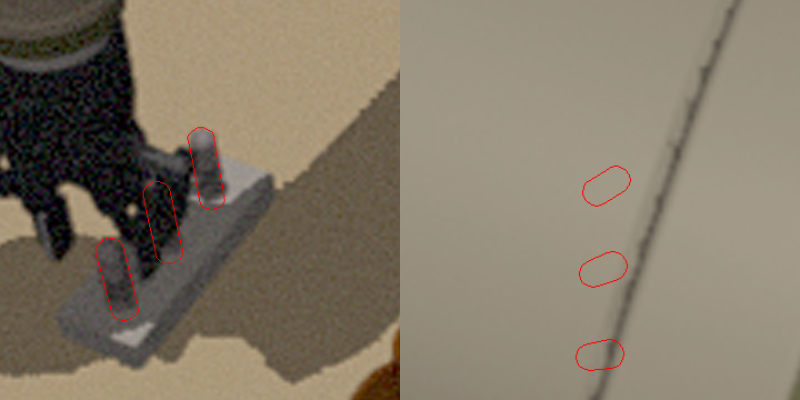

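Emit:
move_arm --motion '[{"delta_pos":[-0.3,0.3,0.5],"yaw":0,"jaw":0.2},{"delta_pos":[0,0,0],"yaw":0,"jaw":1},{"delta_pos":[0,0,0],"yaw":0,"jaw":1},{"delta_pos":[0,0,0],"yaw":0,"jaw":1},{"delta_pos":[0,0,0],"yaw":0,"jaw":1}]' --squeeze 40

```text
time: 13.42
ee_pos: [523.1, -227.9, 65.1]
ee_rot: [0.709, -0.704, 0.013, -0.018]
ft_force: [-0.6, -0.2, -0.1]
finger_gap: 14.2
```

Emit:
move_arm --motion '[{"delta_pos":[0,0,0],"yaw":0,"jaw":1},{"delta_pos":[0,0,0],"yaw":0,"jaw":1}]'

```text
time: 13.68
ee_pos: [523.1, -227.9, 65.1]
ee_rot: [0.709, -0.704, 0.013, -0.018]
ft_force: [-0.9, -0.3, -0.4]
finger_gap: 14.1
```

```bash
python3 d.py "[522.5,-228,162]";python3 lk2.py s4 "[522.5,-228,40]" 
```

```text
[522.5,-228,162] tool delta cm [-0.06 -0.36 -9.68]
phi+pi/2 0.007238321225251143 tilt [ 0.0434  0.0078 -0.999 ] [ 523.1 -227.9   65.1] 13.675
```

View pics/s4.png

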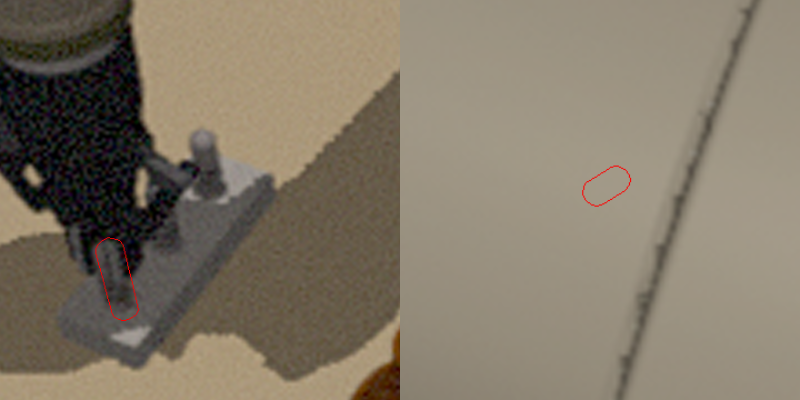

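Emit:
move_arm --motion '[{"delta_pos":[0,-0.1,-2.5],"yaw":0,"jaw":1},{"delta_pos":[0,-0.2,-5],"yaw":0,"jaw":1},{"delta_pos":[0,-0.2,-5],"yaw":0,"jaw":1},{"delta_pos":[0,-0.2,-4.5],"yaw":0,"jaw":1},{"delta_pos":[0,0,-1],"yaw":0,"jaw":1}]'

```text
time: 14.4
ee_pos: [521.5, -229.5, 249.0]
ee_rot: [0.709, -0.705, 0.011, -0.017]
ft_force: [0.2, 0.1, -0.8]
finger_gap: 14.3
```

```bash
python3 d.py "[585,5,240]";python3 lk2.py s5 "[522.5,-228,215]" 
```

```text
[585,5,240] tool delta cm [-23.4   -6.45   1.36]
phi+pi/2 0.0061552073386661466 tilt [ 0.0395  0.0088 -0.9992] [ 521.5 -229.5  249. ] 14.4
```

View pics/s5.png

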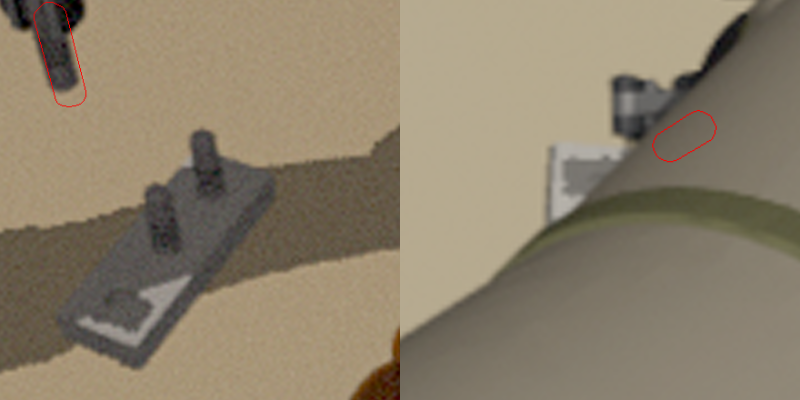

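Emit:
move_arm --motion '[{"delta_pos":[-3.0,-0.8,0],"yaw":0,"jaw":1},{"delta_pos":[-5,-1.4,0],"yaw":0,"jaw":1},{"delta_pos":[-5,-1.4,0],"yaw":0,"jaw":1},{"delta_pos":[-5,-1.4,0],"yaw":0,"jaw":1},{"delta_pos":[-3.5,-1.0,0],"yaw":0,"jaw":1},{"delta_pos":[-1,-0.3,0],"yaw":0,"jaw":1}]'

```text
time: 15.25
ee_pos: [580.4, 3.4, 241.3]
ee_rot: [0.708, -0.706, 0.005, -0.012]
ft_force: [1.2, 0.5, -0.6]
finger_gap: 14.5
```

```bash
python3 d.py "[585,5,240]" "[585,5,195]"
```

```text
[585,5,240] tool delta cm [-0.16 -0.46  0.14]
[585,5,195] tool delta cm [-0.12 -0.35  4.64]
phi+pi/2 0.0032773329580468857 tilt [ 0.0242  0.0088 -0.9997] [580.4   3.4 241.3] 15.25
```

Emit:
move_arm --motion '[{"delta_pos":[-0.15,-0.45,0],"yaw":0,"jaw":1},{"delta_pos":[0,0,0],"yaw":0,"jaw":1}]'

```text
time: 15.5
ee_pos: [584.2, 3.9, 239.6]
ee_rot: [0.708, -0.706, 0.005, -0.01]
ft_force: [-0.1, 0.1, -0.3]
finger_gap: 14.1
```

```bash
python3 d.py "[585,5,240]" "[585,5,187]"; cat > lk3.py <<'E'
import sys
from h import *
tag=sys.argv[1]; pts=[eval(a) for a in sys.argv[2:]]
out=[]
for n,(x0,y0,x1,y1) in(("scene",(240,120,360,280)),("top",(270,120,370,253))):
    c=read_camera(n); f=P(c); im=cv2.resize(gam(c["img"]),None,fx=4,fy=4,interpolation=cv2.INTER_CUBIC)
    for x,y,z in pts:
        p=f(np.vstack([circ(x,y,z-30,8,16),circ(x,y,z+25,8,16),circ(x,y,z+30,4,16)]))
        cv2.polylines(im,[np.round((cv2.convexHull(p.astype(np.float32)).reshape(-1,2)+.5)*4).astype(int)],True,(0,0,255),1)
    p=f(circ(585,5,162,21)); cv2.polylines(im,[np.round((p+.5)*4).astype(int)],True,(255,0,0),1)
    out.append(cv2.resize(im[y0*4:y1*4,x0*4:x1*4],(400,533)))
cv2.imwrite(f"pics/{tag}.png",np.hstack(out))
E
python3 lk3.py j1 "[585,5,215]"
```

```text
[585,5,240] tool delta cm [-0.11 -0.08 -0.04]
[585,5,187] tool delta cm [-0.08  0.03  5.26]
phi+pi/2 0.002482277890366591 tilt [ 0.0214  0.0075 -0.9997] [584.2   3.9 239.6] 15.5
```

View pics/j1.png

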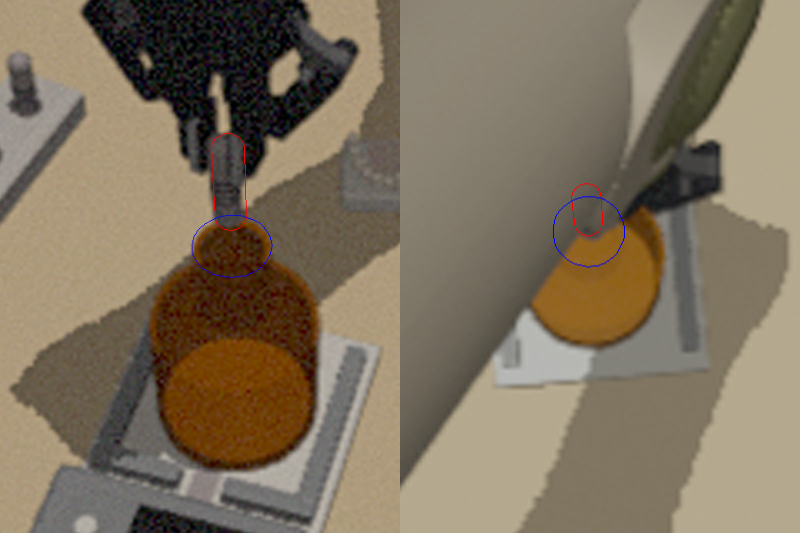

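Emit:
move_arm --motion '[{"delta_pos":[-0.08,0,1.5],"yaw":0,"jaw":1},{"delta_pos":[0,0.05,1.5],"yaw":0,"jaw":1},{"delta_pos":[0,0.05,1.5],"yaw":0,"jaw":1},{"delta_pos":[0,0,0.5],"yaw":0,"jaw":1},{"delta_pos":[0,0,0],"yaw":0,"jaw":1}]'

```text
time: 16.23
ee_pos: [583.1, 2.5, 185.8]
ee_rot: [-0.706, 0.708, -0.005, 0.01]
ft_force: [-0.0, 0.3, 0.4]
finger_gap: 14.2
```

```bash
python3 d.py "[585,5,187]"; python3 lk3.py j2 "[585,5,164]"
```

```text
[585,5,187] tool delta cm [-0.26 -0.19 -0.11]
phi+pi/2 -0.001982486155747587 tilt [ 0.0205  0.0075 -0.9998] [583.1   2.5 185.8] 16.225
```

View pics/j2.png

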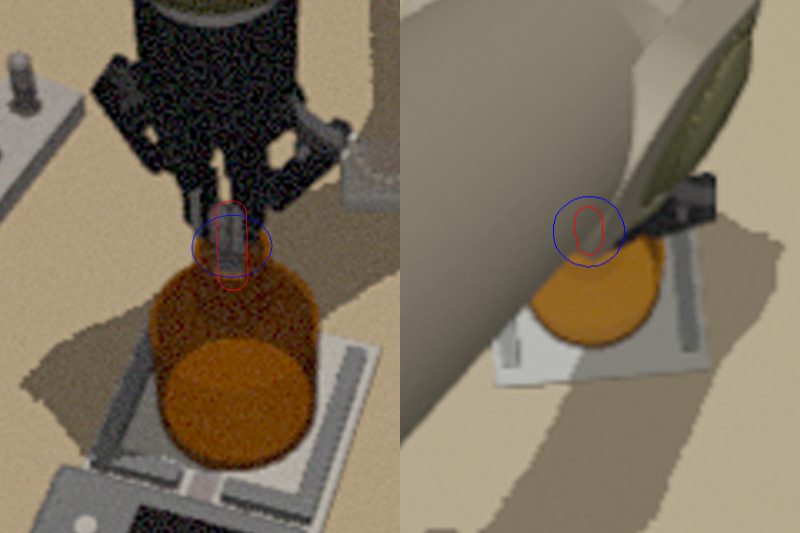

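Emit:
move_arm --motion '[{"delta_pos":[-0.25,-0.2,0],"yaw":0,"jaw":1},{"delta_pos":[0,0,0],"yaw":0,"jaw":0.3},{"delta_pos":[0,0,0],"yaw":0,"jaw":-0.1},{"delta_pos":[0,0,0],"yaw":0,"jaw":-0.3},{"delta_pos":[0,0,-1],"yaw":0,"jaw":-0.3},{"delta_pos":[0,0,-3],"yaw":0,"jaw":-0.3},{"delta_pos":[0,0,-4],"yaw":0,"jaw":-0.3},{"delta_pos":[0,0,0],"yaw":0,"jaw":-0.3}]'

```text
time: 17.32
ee_pos: [584.3, 4.1, 271.7]
ee_rot: [-0.706, 0.708, -0.006, 0.011]
ft_force: [0.2, -0.6, -0.3]
finger_gap: 55.2
```

```bash
python3 d.py "[472.7,-225,262]"; python3 lk3.py j3; python3 fitjar.py
```

```text
[472.7,-225,262] tool delta cm [22.94 11.12  0.53]
phi+pi/2 -0.002287196510163181 tilt [ 0.0236  0.0075 -0.9997] [584.3   4.1 271.7] 17.325
[584.83575439   5.14523315] 133.1686274509804 2999
```

View pics/j3.png

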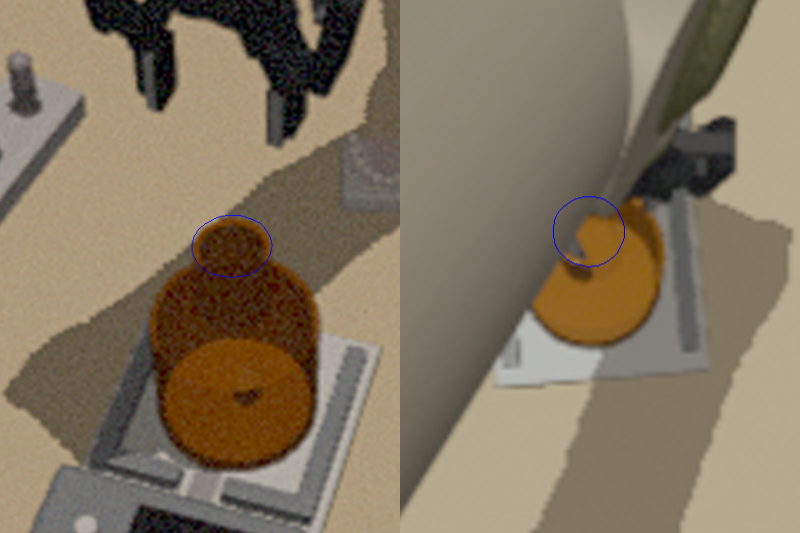

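Emit:
move_arm --motion '[{"delta_pos":[3.5,1.7,0],"yaw":0,"jaw":-0.3},{"delta_pos":[5,2.4,0],"yaw":0,"jaw":-0.3},{"delta_pos":[5,2.4,0],"yaw":0,"jaw":-0.3},{"delta_pos":[5,2.4,0],"yaw":0,"jaw":-0.3},{"delta_pos":[4.0,2.0,0],"yaw":0,"jaw":-0.3},{"delta_pos":[0,0,0],"yaw":0,"jaw":-0.3},{"delta_pos":[0,0,3],"yaw":0,"jaw":-0.3},{"delta_pos":[0,0,5],"yaw":0,"jaw":-0.3},{"delta_pos":[0,0,4],"yaw":0,"jaw":-0.3},{"delta_pos":[0,0,0],"yaw":0,"jaw":-0.3}]'

```text
time: 18.73
ee_pos: [471.1, -220.3, 134.5]
ee_rot: [0.708, -0.706, -0.001, -0.006]
ft_force: [-1.2, 0.4, 0.8]
finger_gap: 55.7
```

```bash
python3 d.py "[472.7,-224.8,62]"
```

```text
[472.7,-224.8,62] tool delta cm [ 0.52 -0.11  7.25]
phi+pi/2 0.0037630793462528622 tilt [ 0.0072  0.0092 -0.9999] [ 471.1 -220.3  134.5] 18.725
```

Emit:
move_arm --motion '[{"delta_pos":[0.45,-0.1,1.5],"yaw":0,"jaw":-0.3},{"delta_pos":[0,0,2.5],"yaw":0,"jaw":-0.3},{"delta_pos":[0,0,2.0],"yaw":0,"jaw":-0.2},{"delta_pos":[0,0,0.5],"yaw":0,"jaw":-0.1},{"delta_pos":[0,0,0],"yaw":0,"jaw":-0.1}]'

```text
time: 19.35
ee_pos: [476.5, -224.8, 70.6]
ee_rot: [0.709, -0.705, 0.002, -0.007]
ft_force: [-0.2, 0.0, -0.8]
finger_gap: 47.1
```

```bash
python3 d.py "[472.7,-224.8,62]"; python3 lk2.py s6 "[472.7,-224.8,40]"
```

```text
[472.7,-224.8,62] tool delta cm [-0.    0.4   0.85]
phi+pi/2 0.006169550268615209 tilt [ 0.0134  0.0071 -0.9999] [ 476.5 -224.8   70.6] 19.35
```

View pics/s6.png

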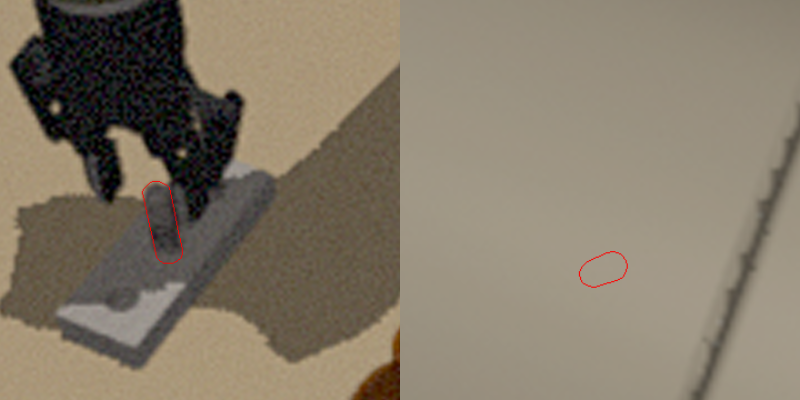

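Emit:
move_arm --motion '[{"delta_pos":[0,0.4,0.7],"yaw":0,"jaw":0.2},{"delta_pos":[0,0,0.1],"yaw":0,"jaw":1},{"delta_pos":[0,0,0],"yaw":0,"jaw":1},{"delta_pos":[0,0,0],"yaw":0,"jaw":1},{"delta_pos":[0,0,0],"yaw":0,"jaw":1},{"delta_pos":[0,0,0],"yaw":0,"jaw":1}]'

```text
time: 20.2
ee_pos: [473.1, -224.8, 63.6]
ee_rot: [0.709, -0.705, 0.003, -0.008]
ft_force: [-0.1, 0.6, -1.2]
finger_gap: 14.7
```

Emit:
move_arm --motion '[{"delta_pos":[0,0,-2.5],"yaw":0,"jaw":1},{"delta_pos":[0,-0.1,-5],"yaw":0,"jaw":1},{"delta_pos":[0,-0.1,-5],"yaw":0,"jaw":1},{"delta_pos":[0,-0.1,-4],"yaw":0,"jaw":1},{"delta_pos":[0,0,-1],"yaw":0,"jaw":1}]'

```text
time: 20.82
ee_pos: [472.6, -225.9, 242.5]
ee_rot: [0.709, -0.705, 0.002, -0.007]
ft_force: [-0.0, -0.4, -1.6]
finger_gap: 14.4
```

```bash
python3 d.py "[585,5,240]"
```

```text
[585,5,240] tool delta cm [-23.02 -11.37   0.55]
phi+pi/2 0.005939801367537356 tilt [ 0.012   0.0073 -0.9999] [ 472.6 -225.9  242.5] 20.825
```

Emit:
move_arm --motion '[{"delta_pos":[-3.2,-1.6,0],"yaw":0,"jaw":1},{"delta_pos":[-5,-2.5,0],"yaw":0,"jaw":1},{"delta_pos":[-5,-2.5,0],"yaw":0,"jaw":1},{"delta_pos":[-5,-2.5,0],"yaw":0,"jaw":1},{"delta_pos":[-3.5,-1.7,0],"yaw":0,"jaw":1},{"delta_pos":[-0.8,-0.4,0],"yaw":0,"jaw":1},{"delta_pos":[0,0,0],"yaw":0,"jaw":1}]'

```text
time: 21.7
ee_pos: [584.7, 7.1, 241.0]
ee_rot: [0.709, -0.705, 0.0, -0.005]
ft_force: [-0.2, -0.0, -0.5]
finger_gap: 14.4
```

```bash
python3 d.py "[585,5,240]"
```

```text
[585,5,240] tool delta cm [ 0.21 -0.03  0.1 ]
phi+pi/2 0.004813796404409487 tilt [ 0.0079  0.0069 -0.9999] [584.7   7.1 241. ] 21.7
```

Emit:
move_arm --motion '[{"delta_pos":[0.1,0,0.5],"yaw":0,"jaw":1},{"delta_pos":[0,0,0],"yaw":0,"jaw":1}]'

```text
time: 21.95
ee_pos: [583.5, 3.5, 235.4]
ee_rot: [0.708, -0.707, 0.0, -0.005]
ft_force: [0.3, -0.3, -0.3]
finger_gap: 14.2
```

```bash
python3 d.py "[585,5,187]";python3 lk3.py j4 "[585,5,211]"
```

```text
[585,5,187] tool delta cm [-0.12 -0.12  4.84]
phi+pi/2 0.0013115538877377375 tilt [ 0.007   0.0065 -1.    ] [583.5   3.5 235.4] 21.95
```

View pics/j4.png

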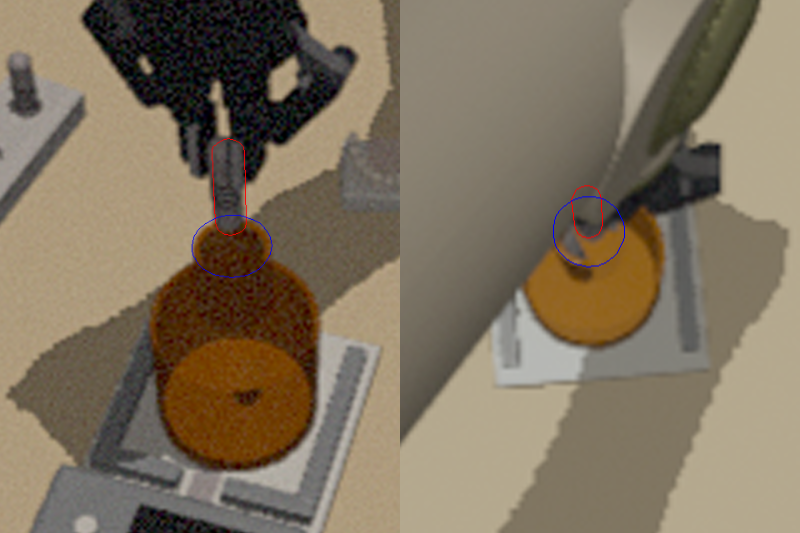

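Emit:
move_arm --motion '[{"delta_pos":[-0.15,-0.15,1.2],"yaw":0,"jaw":1},{"delta_pos":[-0.05,0,1.5],"yaw":0,"jaw":1},{"delta_pos":[-0.05,0,1.5],"yaw":0,"jaw":1},{"delta_pos":[0,0,0.4],"yaw":0,"jaw":1},{"delta_pos":[0,0,0],"yaw":0,"jaw":1}]'

```text
time: 22.68
ee_pos: [585.3, 5.8, 185.9]
ee_rot: [0.707, -0.707, 0.0, -0.005]
ft_force: [0.5, -0.5, -0.2]
finger_gap: 14.2
```

```bash
python3 d.py "[585,5,187]"; python3 lk3.py j5 "[585,5,164]"
```

```text
[585,5,187] tool delta cm [ 0.08  0.03 -0.11]
phi+pi/2 0.00013090412368743642 tilt [ 0.0067  0.0064 -1.    ] [585.3   5.8 185.9] 22.675
```

View pics/j5.png

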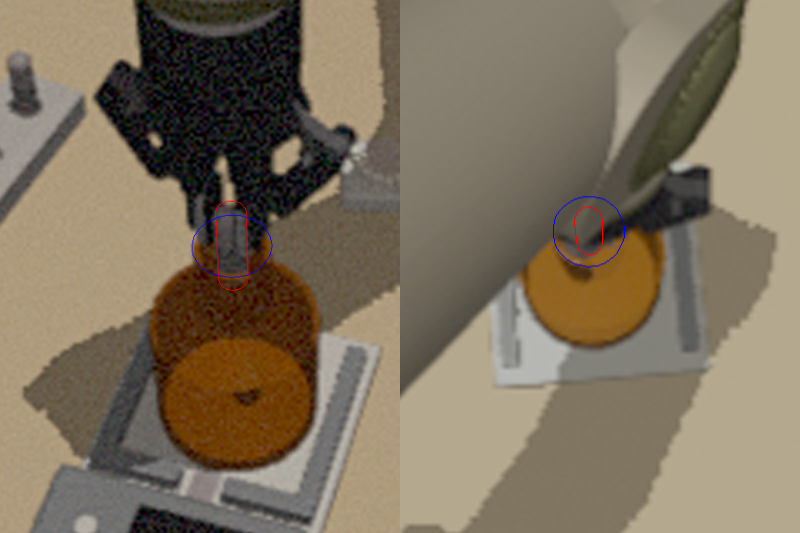

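Sleeve 2 is on axis in the neck; no contact force. Release.

Emit:
move_arm --motion '[{"delta_pos":[0,0,0],"yaw":0,"jaw":0.3},{"delta_pos":[0,0,0],"yaw":0,"jaw":-0.1},{"delta_pos":[0,0,0],"yaw":0,"jaw":-0.3},{"delta_pos":[0,0,-1],"yaw":0,"jaw":-0.3},{"delta_pos":[0,0,-3],"yaw":0,"jaw":-0.3},{"delta_pos":[0,0,-4],"yaw":0,"jaw":-0.3},{"delta_pos":[0,0,0],"yaw":0,"jaw":-0.3}]'

```text
time: 23.65
ee_pos: [585.6, 4.7, 271.8]
ee_rot: [-0.707, 0.707, -0.001, 0.006]
ft_force: [-0.6, -0.4, -0.3]
finger_gap: 55.4
```

```bash
python3 d.py "[422.8,-221.5,262]"; python3 lk3.py j6; python3 fitjar.py
```

```text
[422.8,-221.5,262] tool delta cm [22.63 16.27  0.67]
phi+pi/2 -0.0004201156153536001 tilt [ 0.01    0.0065 -0.9999] [585.6   4.7 271.8] 23.65
[584.74508788   5.07992843] 127.1921568627451 3002
```

View pics/j6.png

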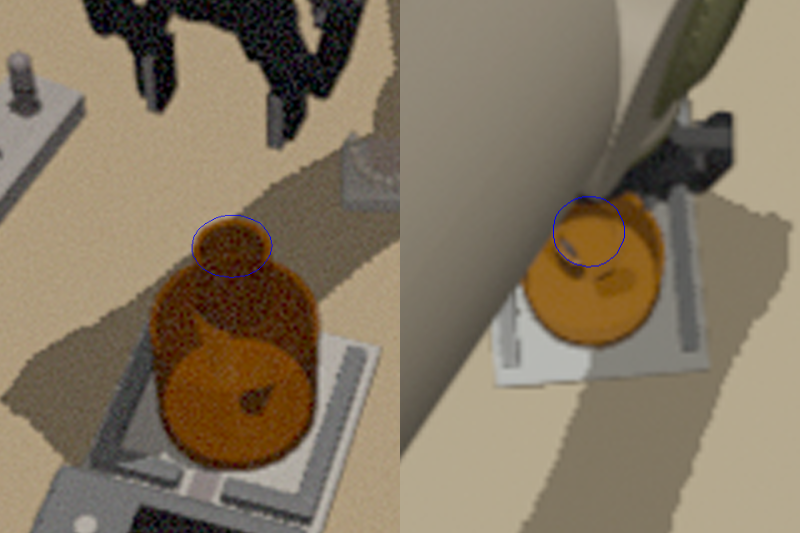

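Emit:
move_arm --motion '[{"delta_pos":[3.3,2.4,0],"yaw":0,"jaw":-0.3},{"delta_pos":[4.5,3.3,0],"yaw":0,"jaw":-0.3},{"delta_pos":[4.5,3.3,0],"yaw":0,"jaw":-0.3},{"delta_pos":[4.5,3.3,0],"yaw":0,"jaw":-0.3},{"delta_pos":[4.0,2.8,0],"yaw":0,"jaw":-0.3},{"delta_pos":[1.5,1.1,0],"yaw":0,"jaw":-0.3},{"delta_pos":[0,0,3],"yaw":0,"jaw":-0.3},{"delta_pos":[0,0,5],"yaw":0,"jaw":-0.3},{"delta_pos":[0,0,4],"yaw":0,"jaw":-0.3},{"delta_pos":[0,0,0],"yaw":0,"jaw":-0.3}]'

```text
time: 25.05
ee_pos: [413.7, -221.6, 137.3]
ee_rot: [0.708, -0.707, -0.005, 0.0]
ft_force: [-0.2, -0.6, 0.3]
finger_gap: 55.5
```

```bash
python3 d.py "[422.8,-221.5,62]"
```

```text
[422.8,-221.5,62] tool delta cm [ 0.04 -0.96  7.52]
phi+pi/2 0.0011764010615105125 tilt [-0.0065  0.0063 -1.    ] [ 413.7 -221.6  137.3] 25.05
```

Emit:
move_arm --motion '[{"delta_pos":[0,-0.9,1.5],"yaw":0,"jaw":-0.3},{"delta_pos":[0,0,2.5],"yaw":0,"jaw":-0.3},{"delta_pos":[0,0,2.0],"yaw":0,"jaw":-0.2},{"delta_pos":[0,0,0.7],"yaw":0,"jaw":-0.1},{"delta_pos":[0,0,0],"yaw":0,"jaw":-0.1}]'

```text
time: 25.68
ee_pos: [424.5, -222.3, 73.0]
ee_rot: [0.707, -0.707, -0.003, -0.001]
ft_force: [0.5, 1.1, 0.2]
finger_gap: 46.8
```

```bash
python3 d.py "[422.8,-221.5,62]"; python3 lk2.py s7 "[422.8,-221.5,40]"
```

```text
[422.8,-221.5,62] tool delta cm [-0.08  0.17  1.11]
phi+pi/2 0.0008393809804057017 tilt [-0.0031  0.0053 -1.    ] [ 424.5 -222.3   73. ] 25.675
```

View pics/s7.png

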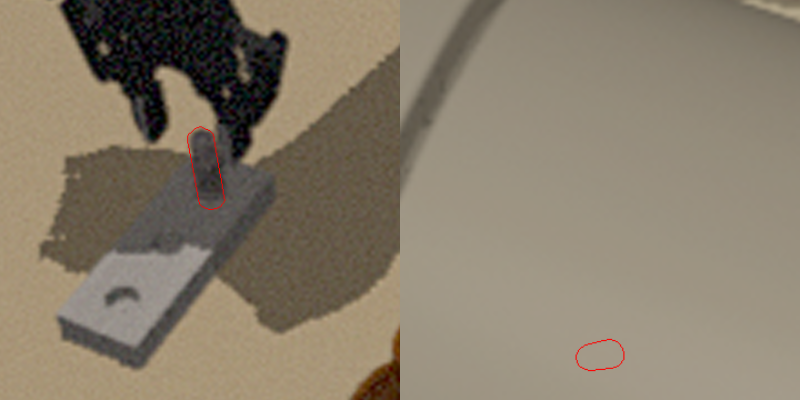

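Emit:
move_arm --motion '[{"delta_pos":[0,0.15,0.9],"yaw":0,"jaw":0.2},{"delta_pos":[0,0,0.1],"yaw":0,"jaw":1},{"delta_pos":[0,0,0],"yaw":0,"jaw":1},{"delta_pos":[0,0,0],"yaw":0,"jaw":1},{"delta_pos":[0,0,0],"yaw":0,"jaw":1},{"delta_pos":[0,0,0],"yaw":0,"jaw":1}]'

```text
time: 26.52
ee_pos: [423.6, -221.9, 63.9]
ee_rot: [0.708, -0.706, -0.002, -0.001]
ft_force: [-0.1, 1.0, -0.4]
finger_gap: 14.6
```

Emit:
move_arm --motion '[{"delta_pos":[0,0,-2.5],"yaw":0,"jaw":1},{"delta_pos":[0,0,-5],"yaw":0,"jaw":1},{"delta_pos":[0,0,-5],"yaw":0,"jaw":1},{"delta_pos":[0,0,-4.5],"yaw":0,"jaw":1},{"delta_pos":[0,0,-1],"yaw":0,"jaw":1}]'

```text
time: 27.15
ee_pos: [422.9, -223.8, 248.1]
ee_rot: [-0.707, 0.707, 0.003, 0.0]
ft_force: [0.2, -0.5, -0.7]
finger_gap: 14.2
```

```bash
python3 d.py "[585,5,240]"
```

```text
[585,5,240] tool delta cm [-22.88 -16.2    0.84]
phi+pi/2 -0.00031563226580799686 tilt [-0.0045  0.0047 -1.    ] [ 422.9 -223.8  248.1] 27.15
```

Emit:
move_arm --motion '[{"delta_pos":[-3.0,-2.1,0],"yaw":0,"jaw":1},{"delta_pos":[-4.6,-3.3,0],"yaw":0,"jaw":1},{"delta_pos":[-4.6,-3.3,0],"yaw":0,"jaw":1},{"delta_pos":[-4.6,-3.3,0],"yaw":0,"jaw":1},{"delta_pos":[-4.0,-2.8,0],"yaw":0,"jaw":1},{"delta_pos":[-1.8,-1.2,0],"yaw":0,"jaw":1},{"delta_pos":[0,0,0],"yaw":0,"jaw":1}]'

```text
time: 28.02
ee_pos: [586.6, 8.9, 244.4]
ee_rot: [-0.706, 0.708, 0.004, -0.001]
ft_force: [-0.3, -0.2, -0.7]
finger_gap: 14.5
```

```bash
python3 d.py "[585,5,240]"; python3 lk3.py j7 "[585,5,215]"
```

```text
[585,5,240] tool delta cm [0.39 0.15 0.44]
phi+pi/2 -0.0024305196895038073 tilt [-0.0062  0.0041 -1.    ] [586.6   8.9 244.4] 28.025
```

View pics/j7.png

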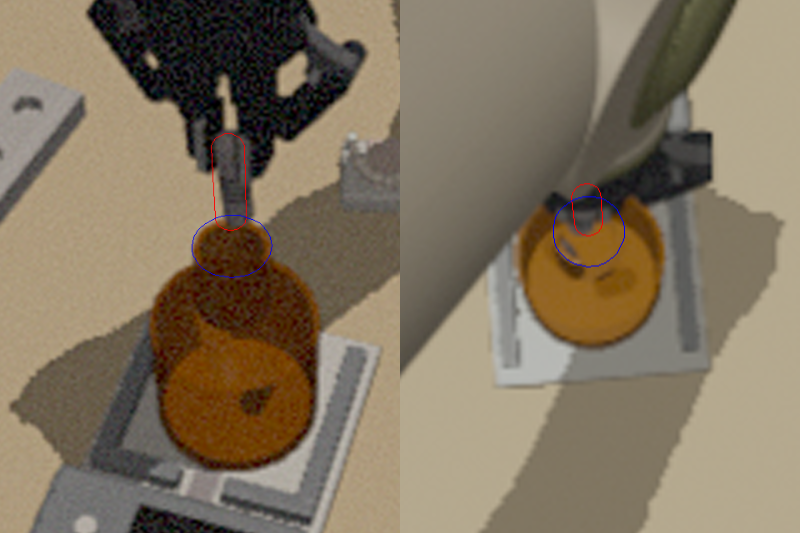

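Emit:
move_arm --motion '[{"delta_pos":[0.25,0.15,0.5],"yaw":0,"jaw":1},{"delta_pos":[0,0,0],"yaw":0,"jaw":1}]'

```text
time: 28.38
ee_pos: [582.4, 1.0, 240.0]
ee_rot: [-0.703, 0.711, 0.004, -0.001]
ft_force: [-0.3, 0.3, -0.2]
finger_gap: 14.3
```

```bash
python3 d.py "[585,5,187]"
```

```text
[585,5,187] tool delta cm [-0.38 -0.29  5.3 ]
phi+pi/2 -0.010437525377204881 tilt [-0.0062  0.0041 -1.    ] [582.4   1.  240. ] 28.375
```

Emit:
move_arm --motion '[{"delta_pos":[-0.2,-0.15,0.3],"yaw":0,"jaw":1},{"delta_pos":[-0.1,-0.1,0.3],"yaw":0,"jaw":1},{"delta_pos":[0,0,0],"yaw":0,"jaw":1}]'

```text
time: 28.75
ee_pos: [584.7, 2.9, 233.9]
ee_rot: [-0.703, 0.712, 0.004, -0.0]
ft_force: [-0.0, 0.5, -0.3]
finger_gap: 14.1
```

```bash
python3 d.py "[585,5,187]"; python3 lk3.py j8 "[585,5,209]"
```

```text
[585,5,187] tool delta cm [-0.19 -0.05  4.69]
phi+pi/2 -0.012612548045658478 tilt [-0.0057  0.0046 -1.    ] [584.7   2.9 233.9] 28.75
```

View pics/j8.png

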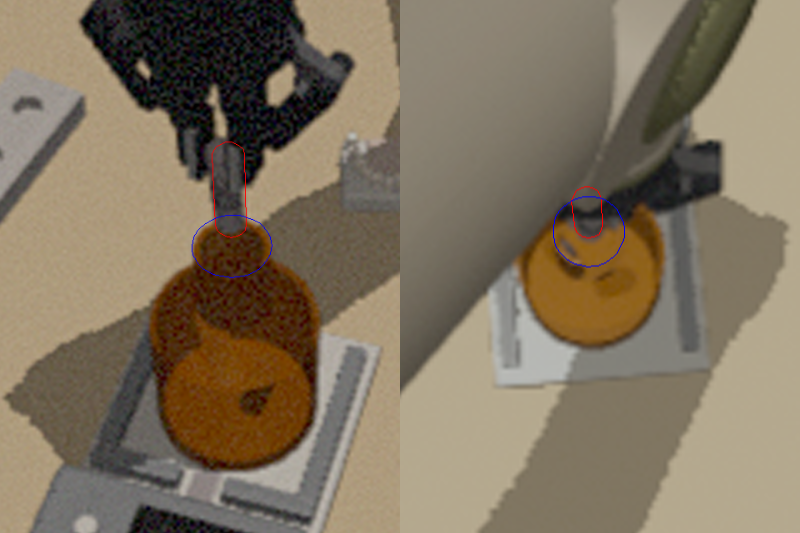

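Aligned within about 2 mm. Lower.

Emit:
move_arm --motion '[{"delta_pos":[-0.15,0,1.2],"yaw":0,"jaw":1},{"delta_pos":[-0.05,0,1.5],"yaw":0,"jaw":1},{"delta_pos":[0,0,1.4],"yaw":0,"jaw":1},{"delta_pos":[0,0,0.4],"yaw":0,"jaw":1},{"delta_pos":[0,0,0],"yaw":0,"jaw":1}]'

```text
time: 29.48
ee_pos: [584.0, 5.5, 185.0]
ee_rot: [-0.703, 0.711, 0.004, -0.001]
ft_force: [0.4, -0.1, 0.3]
finger_gap: 14.1
```

```bash
python3 d.py "[585,5,187]"; python3 lk3.py j9 "[585,5,163]"
```

```text
[585,5,187] tool delta cm [ 0.05 -0.09 -0.21]
phi+pi/2 -0.01214401736881987 tilt [-0.0072  0.0042 -1.    ] [584.    5.5 185. ] 29.475
```

View pics/j9.png

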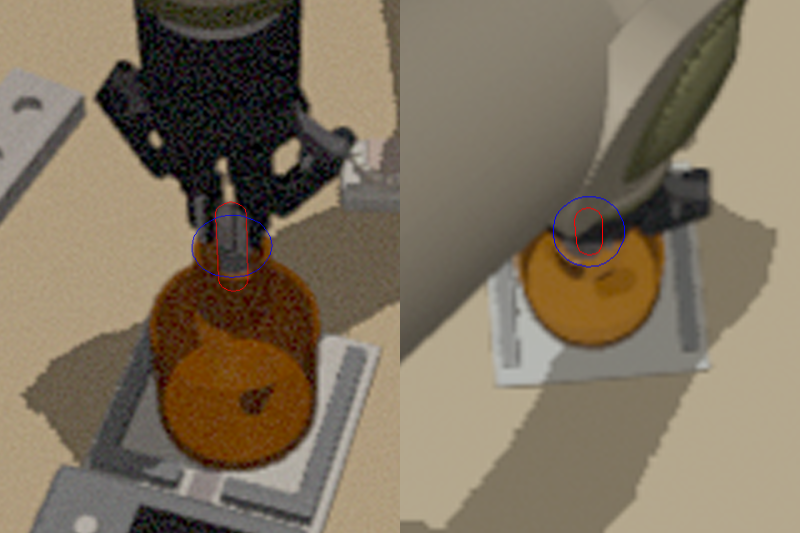

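Emit:
move_arm --motion '[{"delta_pos":[0,0,0],"yaw":0,"jaw":0.3},{"delta_pos":[0,0,0],"yaw":0,"jaw":-0.1},{"delta_pos":[0,0,0],"yaw":0,"jaw":-0.3},{"delta_pos":[0,0,-1],"yaw":0,"jaw":-0.3},{"delta_pos":[0,0,-3],"yaw":0,"jaw":-0.3},{"delta_pos":[0,0,-4],"yaw":0,"jaw":-0.3},{"delta_pos":[4,0,0],"yaw":0,"jaw":-0.3},{"delta_pos":[5,0,0],"yaw":0,"jaw":-0.3},{"delta_pos":[5,0,0],"yaw":0,"jaw":-0.3},{"delta_pos":[5,0,0],"yaw":0,"jaw":-0.3}]'

```text
time: 30.82
ee_pos: [585.4, -184.8, 272.5]
ee_rot: [-0.706, 0.708, 0.002, 0.001]
ft_force: [0.5, -0.1, 0.2]
finger_gap: 55.6
```

Emit:
move_arm --motion '[{"delta_pos":[4,1,0],"yaw":0,"jaw":-0.3},{"delta_pos":[4,1,0],"yaw":0,"jaw":-0.3},{"delta_pos":[0,0,0],"yaw":0,"jaw":-0.3},{"delta_pos":[0,0,0],"yaw":0,"jaw":-0.3}]'

```text
time: 31.32
ee_pos: [563.3, -272.3, 275.4]
ee_rot: [-0.704, 0.71, 0.0, 0.001]
ft_force: [0.6, 0.4, -0.5]
finger_gap: 55.6
```

```bash
python3 lk3.py j10; python3 fitjar.py; python3 - <<'E'
from h import *
import pickle; c0=pickle.load(open("cams0.pkl","rb"))
for n in("scene","top"):
    c=read_camera(n); cv2.imwrite(f"pics/end_{n}.png",c["img"])
    for nm,b in(("bite",{"scene":(405,315,440,360),"top":(215,135,240,165)}[n]),("model",{"scene":(335,150,378,190),"top":(290,250,330,285)}[n])):
        x0,y0,x1,y1=b; f=lambda i:cv2.cvtColor(i[y0:y1,x0:x1],cv2.COLOR_BGR2GRAY).astype(np.float32)
        print(n,nm,cv2.phaseCorrelate(f(c0[n]["img"]),f(c["img"])))
s=observe();print(s["time"],s["ee_pos"],s["ft_force"])
E
```

```text
[584.88574219   5.18798828] 147.6313725490196 2971
scene bite ((0.11357476380883114, 0.5279442451551297), 1.0525472399629192)
scene model ((0.38371271267155294, 0.1001646537584513), 0.6000175762176514)
top bite ((0.42637411836750694, -0.04207637061998604), 1.0064372736612957)
top model ((-12.232263576747421, 0.12947992237039685), 0.263772142595715)
31.575 [ 563.63325244 -271.55970523  275.05065231] [-0.40802236  0.10785645 -0.08932689]
```

View pics/j10.png

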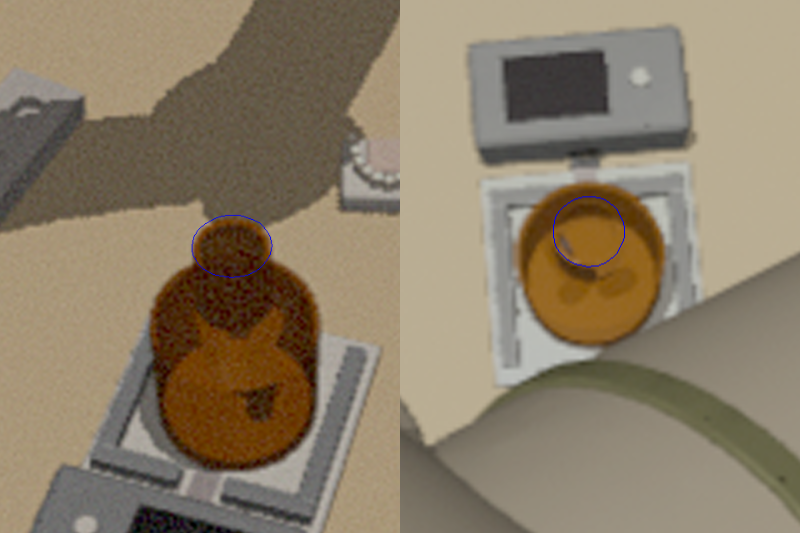

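View pics/end_scene.png

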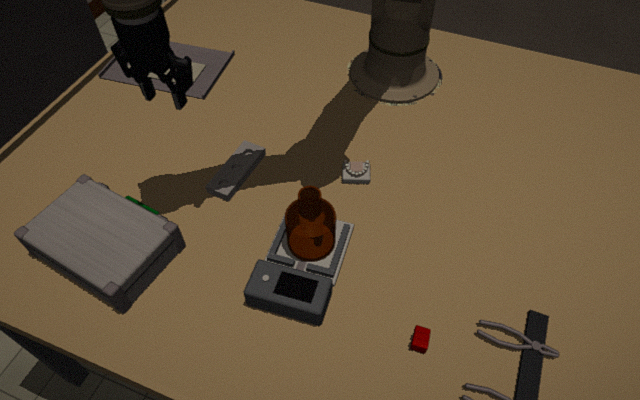

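```bash
sed 's/\[0\],p\[1\],12/[0],p[1],p[2]/; s/\[585,5\]/[585,5,14]/' fitjar.py | python3 -; python3 -c "
from station import workorder
print(workorder.close_job())"
```

```text
[ 5.74063088e+02 -8.28018556e-02 -5.24993443e+00] 81.50588235294117 2977
the job is handed in; nothing more can be done
None
```

I set the amber jar upright in the dock bay and dropped all three chrome sleeves through its neck one after another. The arm then withdrew clear, and I handed the job in at about 31.7 s of the 72 s allowed.

**What the last checks showed**
- **Jar:** With its height fixed at floor level, the scene-camera fit puts it at about (585, 5). The bay measured about (585, 4). It stayed within 0.2 mm through all three drops, upright and inside the fences. At set-down the wrist force rose briefly by about 9 N.
- **Sleeves:** All three wells of the stand are empty, and the top view shows three sleeves inside the jar.
- **Bystanders:** The bite block moved no more than about 0.5 px in either camera, and the tooth model no more than 0.4 px in the scene camera.

**What was not confirmed or disagreed**
- **Lever:** I never saw it held down, because its tip is hidden under the jar. I infer it from the foot covering the tip and the jar's roughly 4 N weight against a lever that needs under 1 N.
- **Jar height:** A final one-camera fit with height left free gave (574, 0, -5). That lies below the bay floor, and it matched the silhouette better than the floor-level fit (residual 82 against 148). Height is poorly determined along a single line of sight, so I give that fit little weight. The fit and the hand-in ran in the same command, so I did not look into it first.
- **Tooth model, top view:** The comparison there was unusable (shift of 12 px at low confidence), because the arm covered the model.
- **Gripper opening:** It read about 52 mm on the 42 mm neck and about 14 mm on the 16 mm sleeves, so that reading is not exact. All the grips held.

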